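# Load sample pots and dock the carrier on its presence switch

## Task

Put the steel reference block that was left in the reader's bay away upright in a free cell of the compartment bin, and take every sample pot out of the bin and stand it upright in a cell of the carrier; the spare lid stays in the bin. Only then bring the loaded carrier by its handle into the bay, flat on the bench and fully home against the stops so that its edge holds the presence-switch lever back, and press the start button fully down and let go. Do not disturb the other things on the bench.

Things in the scene. Friction and masses are not known exactly. Their poses are not given: they have to be found in the camera images.
- pot1_mid (a point): a small sealed sample pot: 34 mm in diameter, clear with a thick glass base and dark contents, its round red lid of the same 34 mm diameter and 12 mm high, 52 mm tall overall. It starts upright in a cell of the bin. The point is at its centre, half-way up (26 mm above its underside); z is its upward axis. All pots are alike; some may be absent.
- pot2_mid (a point): a small sealed sample pot: 34 mm in diameter, clear with a thick glass base and dark contents, its round red lid of the same 34 mm diameter and 12 mm high, 52 mm tall overall. It starts upright in a cell of the bin. The point is at its centre, half-way up (26 mm above its underside); z is its upward axis. All pots are alike; some may be absent.
- pot3_mid (a point): a small sealed sample pot: 34 mm in diameter, clear with a thick glass base and dark contents, its round red lid of the same 34 mm diameter and 12 mm high, 52 mm tall overall. It starts upright in a cell of the bin. The point is at its centre, half-way up (26 mm above its underside); z is its upward axis. All pots are alike; some may be absent.
- pot4_mid (a point): a small sealed sample pot: 34 mm in diameter, clear with a thick glass base and dark contents, its round red lid of the same 34 mm diameter and 12 mm high, 52 mm tall overall. It starts upright in a cell of the bin. The point is at its centre, half-way up (26 mm above its underside); z is its upward axis. All pots are alike; some may be absent.
- pot5_mid (a point): a small sealed sample pot: 34 mm in diameter, clear with a thick glass base and dark contents, its round red lid of the same 34 mm diameter and 12 mm high, 52 mm tall overall. It starts upright in a cell of the bin. The point is at its centre, half-way up (26 mm above its underside); z is its upward axis. All pots are alike; some may be absent.
- pot6_mid (a point): a small sealed sample pot: 34 mm in diameter, clear with a thick glass base and dark contents, its round red lid of the same 34 mm diameter and 12 mm high, 52 mm tall overall. It starts upright in a cell of the bin. The point is at its centre, half-way up (26 mm above its underside); z is its upward axis. All pots are alike; some may be absent.
- block_mid (a point): the steel reference block left standing in the reader's bay: a base 34 x 34 mm, 24 mm high, with a square stem 20 x 20 mm and 24 mm high on top, 48 mm tall overall. The point is at its centre, half-way up (24 mm above its underside); z is up, x and y are square to its sides. Kept upright in a free cell of the bin
- bin: the white fixed compartment bin, 242 x 136 mm, walls 24 mm high, floor 4 mm thick. Origin: centre of its underside; x runs along the 242 mm side. 4 by 2 open cells, centres at x = -89, -30, 30, 89 mm and y = -33, 33 mm, with thin (4 mm) dividers. Pots and one spare lid stand in them, one to a cell
- spare_lid_center (a point): a loose spare red lid without a pot, 34 mm in diameter, 12 mm high, lying flat in a cell of the bin (point at its centre). It stays in the bin
- carrier: the loose aluminium carrier tray, 154 mm (x) by 152 mm (y), walls 22 mm high, floor 4 mm thick; origin: centre of its underside, z up. Six open cells at x = -50, 0, 50 and y = -52, 52 mm, each 46 mm (x) by 40 mm (y) inside; between the two rows a solid spine 64 mm wide, 22 mm high. Same when turned half round. About 0.35 kg empty
- carrier_grip (a point): the point to grip on the carrier: over its centre, 72 mm above its underside, in the black upright handle plate, which runs along the carrier's x: 80 mm long, 12 mm thick (along y), top 84 mm above the underside. Same axes as the carrier. A pot standing in a cell has its centre 42 mm below this point
- dock (a point): the point on the bench where the centre of the carrier's underside lies when fully home in the reader's bay. x points into the bay, towards the housing; the carrier goes in with its x along this x, either way round. The bay is open on top and on its -x side; the bench is its floor
- reader: the fixed reader; origin and axes as the dock point. Two side rails 26 mm high leave 162 mm between them (y = -81 to 81 mm) from x = -43 mm on, with flared ends from x = -80 mm. Two rubber stops meet the carrier's leading edge at x = 77 mm. Behind them a white housing, x = 95 to 245 mm, 200 mm wide, 88 mm high
- switch (a joint): angle of the steel presence-switch lever, hinged on an upright pin between the stops at the back of the bay: 0 = free, standing 20 mm out in front of the stops; it is turned back towards the housing by the carrier's leading edge and reads about 0.4 when the carrier is against the stops. Light spring, under 1 N at the tip
- switch_tip (a point): the free tip of the presence-switch lever, 14 mm above the bench
- start (a joint): travel of the start button: 0 = up, 0.006 m = fully down; a spring of 5 N pushes it back up
- start_top (a point): centre of the top of the round grey start button, 28 mm in diameter, on top of the reader's housing; it is pressed downwards
- beaker: an open white beaker, 64 mm across, 75 mm high, behind the work area. Leave it alone. Origin: centre of its underside
- wash_bottle: a white wash bottle with a red cap, 60 mm across, 150 mm high, behind the work area. Leave it alone. Origin: centre of its underside
- big_cap: a large flat red screw cap, 60 mm across, 16 mm high, near the robot. Leave it alone. Origin: centre of its underside
- pipette: a white pipette lying on the bench, 250 mm long, behind the work area. Leave it alone. Origin: centre of its underside

How it is judged (in metres and radians):
On the way, in this order (a step that is already met when the one before it is completed fails the run):
1. the reference block stands in a cell of the bin and every pot stands upright in a cell of the carrier (x of block_mid in the frame of bin between -0.117 and 0.117 m and y of block_mid in the frame of bin between -0.064 and 0.064 m and z of block_mid in the frame of bin between 0.021 and 0.035 m and angle between each of block_mid, pot1_mid, pot2_mid, pot3_mid, pot4_mid, pot5_mid, pot6_mid's own z axis and vertical below 0.15 rad and x of pot1_mid in the frame of carrier_grip between -0.07 and 0.07 m and y of pot1_mid in the frame of carrier_grip between -0.07 and 0.07 m and z of pot1_mid in the frame of carrier_grip between -0.049 and -0.035 m and x of pot2_mid in the frame of carrier_grip between -0.07 and 0.07 m and y of pot2_mid in the frame of carrier_grip between -0.07 and 0.07 m and z of pot2_mid in the frame of carrier_grip between -0.049 and -0.035 m and x of pot3_mid in the frame of carrier_grip between -0.07 and 0.07 m and y of pot3_mid in the frame of carrier_grip between -0.07 and 0.07 m and z of pot3_mid in the frame of carrier_grip between -0.049 and -0.035 m and x of pot4_mid in the frame of carrier_grip between -0.07 and 0.07 m and y of pot4_mid in the frame of carrier_grip between -0.07 and 0.07 m and z of pot4_mid in the frame of carrier_grip between -0.049 and -0.035 m and x of pot5_mid in the frame of carrier_grip between -0.07 and 0.07 m and y of pot5_mid in the frame of carrier_grip between -0.07 and 0.07 m and z of pot5_mid in the frame of carrier_grip between -0.049 and -0.035 m and x of pot6_mid in the frame of carrier_grip between -0.07 and 0.07 m and y of pot6_mid in the frame of carrier_grip between -0.07 and 0.07 m and z of pot6_mid in the frame of carrier_grip between -0.049 and -0.035 m), for 0.2 s.
2. the loaded carrier is fully home in the bay and its edge holds the switch lever back (all of step 1 and horizontal distance between carrier_grip and dock below 0.011 m and angle between the x axis of carrier_grip and the x axis of dock, either way round below 0.09 rad and height (world z) of carrier_grip below 0.078 m and angle between carrier_grip's own z axis and vertical below 0.06 rad and value of joint switch above 0.3 rad), for 0.3 s.
3. the start button is pressed down while the carrier holds the lever (value of joint start above 0.004 m and value of joint switch above 0.3 rad), for 0.05 s.
At the end, for the whole second after the job is handed in: Every pot stands upright (0.15 rad) on the floor of a carrier cell, the block on the floor of a bin cell; the carrier lies flat in the bay, within 11 mm of the dock point, square within 0.09 rad; switch over 0.3 rad; button up; spare lid still in the bin (moved under 50 mm) (all of step 2 and value of joint start below 0.002 m and distance of spare_lid_center from where it was at the start of the episode below 0.05 m); the robot touches nothing.
It fails at once if the beaker is disturbed (moved over 30 mm) (distance of beaker from where it was at the start of the episode above 0.03 m).
It fails at once if the wash bottle is disturbed (moved over 30 mm) (distance of wash_bottle from where it was at the start of the episode above 0.03 m).
It fails at once if the big cap is disturbed (moved over 30 mm) (distance of big_cap from where it was at the start of the episode above 0.03 m).
It fails at once if the pipette is disturbed (moved over 30 mm) (distance of pipette from where it was at the start of the episode above 0.03 m).
Of pot1, pot2, pot3, pot4, pot5, pot6 only 4 to 6 are there at a start; the rules pass over those that are not, and their reading is None.
At some moment in a run one of carrier may be knocked a few centimetres aside while the robot is not near it.
It also fails if it takes over 210 s, if anything falls off the work surface, if the arm or the gripper's body presses on something with over 40 N, if the wrist force passes 120 N, or if a joint passes its speed limit or range.

## Robot

A 6-joint arm with a two-finger parallel gripper is mounted at the origin on the work surface. World frame = base frame: x ahead of the robot, y to its left, z up, the work surface at z = 0. Lengths are in mm, angles in degrees, forces in N, time in s.
With the tool pointing down it reaches from about 350 to 950 mm from the base axis. Payload 17.4 kg.
Tool frame: the origin (TCP) lies at the very end of the fingers, on their centre line; the grasp point (between the pads) lies 19 mm behind it; z points along the fingers, y is the line along which they close (so a half turn about z gives the same grasp; the last joint's range is limited). The gripper opens to 93 mm and grips with 3 to 60 N. Pads are 15 mm wide; open, the fingers measure 128 mm over their backs; the gripper's body (75 mm by 188 mm) begins 65 mm behind the grasp point.
Start: joints at [-67.598, 6.646, 82.598, -0, 90.757, -2.166], TCP at [280.643, -613.899, 218.646] pointing down, gripper open.
Joint ranges: [-162.19, 162.19], [-47.58, 125.68], [4.15, 143.07], [-65.23, 245.23], [0.69, 171.88], [-170.13, 170.13]. Speed limits (degrees/s): [108.29, 108.29, 127.2, 180, 180, 180].

## Interface

Orientations are given as a 3x3 rotation matrix whose columns are the frame's x, y, z axes.
In Python, from bench import telemetry, snapshot, robot, spotter gives the robot as it stands. The module is installed in compiled form; this text tells all that it offers.
- The arm moves only by the shell command python3 -m creep 'ROWS' [OPENING]. ROWS is JSON, a list of rows, each a list of 2 entries, a list of its own where there are three numbers: the shift along the tool's x, y, z scaled (see below), then the turn, a rotation vector about the tool's x, y, z scaled (see below). In form: [[[dx, dy, dz], [wx, wy, wz]], ...]. A call has 1 to 20 rows; each row shifts and turns the commanded pose from where the row before left it, along the tool's axes as they then stand; what a row does not reach is not made up. The controller multiplies each number of a shift by 50 mm and each number of a turn by 0.15 rad. A row lasts 1/10 s, in which the tool goes at most 50 mm and 8.59 degrees, less where a joint would pass 70% of its speed; a pose out of reach is approached as far as the arm can. A call with a number of a shift or a turn outside -1 to 1 is refused whole. A call with a gripper value outside its range is refused whole. OPENING is the closure in counts, from 0 (fully open) to 255 (shut), set as the call begins (- or left out, the last holds). The fingers move at their own pace and stop on an object; the grip force is fixed at half the most. Time passes only in rows, so rows that do not move let the fingers close. It gives the time, the measured TCP pose, the force, the opening and the grip force at its end, in the units of the state.
- telemetry.state(): the state, without advancing time (a new reading comes with each control period).
- snapshot(name): name is "scene" or "top" or "wrist"; returns a dict with "img" (384x512x3 uint8, red, green, blue), "intrinsics" (3x3 intrinsics, pixels), "camera_from_world" (4x4, takes a point from world to camera coordinates). Camera axes: x right, y down, z forward; pixel columns grow to the right and rows downward; lengths in mm; the calibration is good to about 2 mm. A picture is of the moment at which its call begins. There is no depth.
- robot.close_job(): hands the job in; it is judged then, once.
Trained networks look in a picture, given as the dict that the camera call returned (one of the last four; its "shot" number tells which), for a name from the list of things; names that differ only in an ending like _2 or _b are one class to them, and where a whole thing is asked for, a point or a joint stands for the part that bears it (a point fixed in the world has none). Each returns a list of dicts, best first, with "score" (0 to 1); they miss things now and then, are a little off and sometimes report something else, mostly with a low value. They report only what shows in the picture. A call takes as long as a camera call.
- spotter.look_for(label, picture): "location" ([row, column] in pixels, amid what is visible of it).
- spotter.regions_of(label, picture): "pixels" (384x512 bool, what is visible of it) and "location" ([row, column] in pixels, amid what is visible of it).
The state is a dict: "clock": time; "joints": joint angles; "dq": joint speeds; "effort": joint torques, N m; "tool_pos": TCP position; "tcp_rot": TCP orientation; "force": force on the tool from outside, world axes, zero at the start; "ft_torque": the same for the moment, N m; "width": finger opening in mm; "grip_force": force on a finger pad.
Only numpy, scipy, OpenCV 4.12 (cv2) and the standard library are available. Lean on these libraries where they do the work, as an engineer would, in place of code of your own. Each camera call takes 0.05 s, during which the arm holds its last target. There are 200 camera calls.

## Working session

There is one attempt and no reset: what is moved stays moved. The work goes in short steps, Python scripts to look and compute and a shell command to move; the robot and the scene stay as the last step left them, time stands still between calls to the robot, and variables do not carry over. Pictures are saved under pics/ and viewed, at most 14 in all, crops included, and the job is handed in when it is done.

```bash
mkdir -p pics; cat > h.py <<'E'
import numpy as np,cv2
from bench import telemetry,snapshot,robot,spotter
def save(s,n,scale=1.5):
    cv2.imwrite('pics/'+n+'.png',cv2.resize(s['img'][:,:,::-1],None,fx=scale,fy=scale))
def ray(s,rc,z):
    K=np.array(s['intrinsics']);T=np.array(s['camera_from_world']);R=T[:3,:3];t=T[:3,3]
    d=R.T@np.linalg.inv(K)@np.array([rc[1],rc[0],1.]);c=-R.T@t
    return c+d*(z-c[2])/d[2]
def proj(s,p):
    K=np.array(s['intrinsics']);T=np.array(s['camera_from_world'])
    q=K@(T[:3,:3]@np.array(p,float)+T[:3,3]);return q[1]/q[2],q[0]/q[2]
E
python3 - <<'E'
from h import *
np.set_printoptions(precision=1,suppress=True)
s=snapshot('top');save(s,'top0');
for n,z in [('pot1_mid',50),('block_mid',48),('bin',12),('spare_lid_center',16),('carrier',22),('carrier_grip',84),('reader',40),('switch',14),('start',90),('start_top',90),('beaker',75),('wash_bottle',150),('big_cap',16),('pipette',10)]:
    for d in spotter.look_for(n,s)[:7]: print(n,round(d['score'],2),np.array(d['location']),ray(s,d['location'],z)[:2])
T=np.array(s['camera_from_world']);print(-T[:3,:3].T@T[:3,3]); print(telemetry.state())
save(snapshot('scene'),'scene0')
E
```

```text
pot1_mid 0.51 [229.6 366.1] [ 504.7 -279.5]
block_mid 0.66 [222.8 173.1] [482.6 197.6]
block_mid 0.3 [241.5 349.9] [ 472.3 -240.9]
bin 0.84 [241.1 349.6] [ 477.5 -249. ]
spare_lid_center 0.48 [237.9 385.1] [ 492.6 -337.8]
spare_lid_center 0.42 [196.6 122.5] [543.9 342.1]
carrier 0.86 [219.  249.1] [511.5  10.5]
carrier_grip 0.66 [215.2 251.5] [511.8   5.6]
reader 0.56 [198.8 124.9] [534.4 327.7]
switch 0.37 [207.2 137.7] [519.8 299.6]
beaker 0.85 [127.5 284.5] [744.9 -60.5]
beaker 0.72 [261.3 385.8] [ 429.3 -320.3]
wash_bottle 0.76 [117.1 242. ] [733.   46.8]
big_cap 0.94 [290.3 161. ] [317.4 213.3]
pipette 0.77 [158.5 383.3] [ 705.  -333.1]
pipette 0.23 [249.9 338.8] [ 453.2 -222.8]
[ 352.5   13.1 1069.2]
{'clock': 0.75, 'joints': array([-67.6,   6.6,  82.6,  -0. ,  90.8,  -2.2]), 'dq': array([-0. ,  0. , -0.1, -0. ,  0.1,  0. ]), 'effort': array([  0. , -72.1, -62.3,   0.1,   0. ,  -0. ]), 'tool_pos': array([ 280.6, -613.9,  218.6]), 'tcp_rot': array([[ 0.9,  0.4, -0. ],
       [ 0.4, -0.9, -0. ],
       [-0. ,  0. , -1. ]]), 'force': array([-0. , -0.8, -0.1]), 'ft_torque': array([-0.,  0., -0.]), 'grip_force': 0.0, 'width': 92.90541185785716}
```

View pics/top0.png

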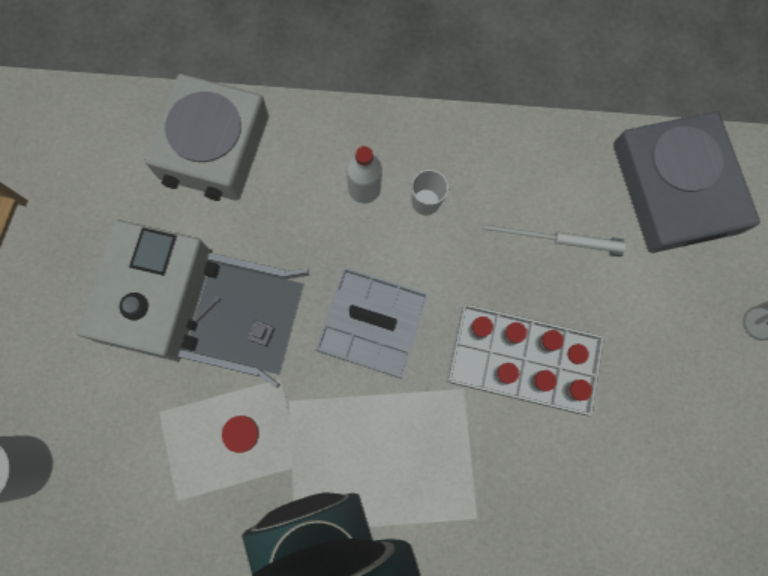

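View pics/scene0.png

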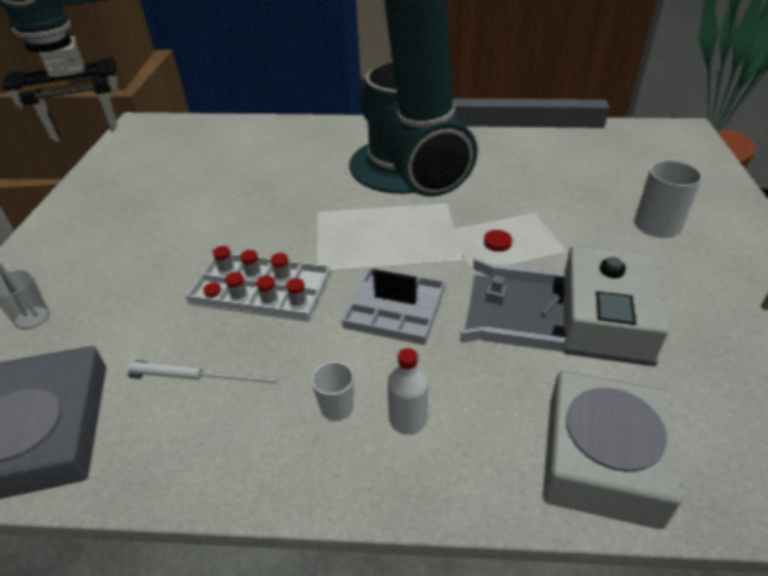

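The top view shows six pots plus the spare lid in the bin. The lid is smaller, at about (578,354) in the picture. The bin's free cell is lower left at (470,368), the carrier is at (372,322), the block is in the bay at (261,333) and the button is at (133,306). Next I'll measure poses.

```bash
cat >> h.py <<'E'
def red(s,amin=40):
    h=cv2.cvtColor(s['img'],cv2.COLOR_RGB2HSV)
    m=(((h[...,0]<8)|(h[...,0]>172))&(h[...,1]>130)&(h[...,2]>50)).astype(np.uint8)
    n,l,st,c=cv2.connectedComponentsWithStats(m)
    return [((c[i][1],c[i][0]),int(st[i][4])) for i in range(1,n) if st[i][4]>amin]
def fit(s,pts_model,pix_rc,x0):
    "pose (x,y,yaw) of flat model points [x,y,z] seen at pix"
    from scipy.optimize import least_squares
    def f(p):
        c,sn=np.cos(p[2]),np.sin(p[2]);r=[]
        for m,q in zip(pts_model,pix_rc):
            r+=list(np.array(proj(s,[p[0]+c*m[0]-sn*m[1],p[1]+sn*m[0]+c*m[1],m[2]]))-q)
        return r
    o=least_squares(f,x0);return o.x,np.sqrt(np.mean(o.fun**2))
def corners(mask):
    c=max(cv2.findContours(mask.astype(np.uint8),cv2.RETR_EXTERNAL,cv2.CHAIN_APPROX_NONE)[0],key=cv2.contourArea)
    return cv2.boxPoints(cv2.minAreaRect(c))[:,::-1]
E
python3 - <<'E'
from h import *
np.set_printoptions(precision=1,suppress=True)
s=snapshot('top')
for c,a in red(s): print('red',np.array(c),a,ray(s,c,56)[:2],ray(s,c,14)[:2])
for n,z in [('bin',24),('carrier',22),('carrier_grip',84),('block_mid',24),('reader',0),('switch',14)]:
    r=spotter.regions_of(n,s)
    for d in r[:2]:
        q=corners(d['pixels']); w=np.array([ray(s,p,z)[:2] for p in q])
        print(n,round(d['score'],2),int(d['pixels'].sum()),q.tolist(),'\n',w, w.mean(0),'sides',[round(float(np.linalg.norm(w[i]-w[i-1]))) for i in range(4)])
cv2.imwrite('pics/crop.png',cv2.resize(s['img'][135:280,40:420,::-1],None,fx=2.1,fy=2.1,interpolation=cv2.INTER_CUBIC))
E
```

```text
red [102.6 242.4] 88 [812.2  52.6] [831.3  54.2]
red [217.3 321.1] 128 [ 525.1 -166.3] [ 532.3 -173.7]
red [221.1 343.7] 132 [ 520.3 -222.2] [ 527.3 -231.9]
red [226.4 368.1] 136 [ 512.2 -282.5] [ 518.8 -294.8]
red [235.5 384.8] 126 [ 493.  -323.7] [ 498.8 -337.7]
red [248.2 338.2] 132 [ 452.8 -211.1] [ 456.9 -220.4]
red [253.2 363.2] 143 [ 445.6 -271.9] [ 449.5 -283.7]
red [259.6 386.7] 152 [ 434.9 -328.9] [ 438.3 -343.1]
red [289.  159.4] 437 [321.4 209.7] [320.1 217.9]
bin 0.76 3882 [[254.50787353515625, 295.5326232910156], [201.13482666015625, 308.4157409667969], [224.77752685546875, 406.3640441894531], [278.15057373046875, 393.4809265136719]] 
 [[ 431.5 -112.2]
 [ 569.9 -137.7]
 [ 529.3 -388.7]
 [ 393.6 -356.7]] [ 481.1 -248.8] sides [247, 141, 254, 139]
carrier 0.65 3642 [[233.8756866455078, 209.45408630371094], [176.2318878173828, 227.7313995361328], [194.83946228027344, 286.41680908203125], [252.48326110839844, 268.13946533203125]] 
 [[465.5 107.4]
 [619.1  74.9]
 [582.2 -80.6]
 [431.1 -43.8]] [524.5  14.5] sides [155, 157, 160, 156]
carrier 0.61 218 [[244.79998779296875, 326
[... 1066 characters left out ...]
], [267.0, 375.0]] 
 [[ 451.6 -310.3]
 [ 455.5 -357.7]
 [ 420.9 -357.8]
 [ 417.  -310.8]] [ 436.2 -334.1] sides [35, 48, 35, 47]
reader 0.87 10520 [[223.79782104492188, 50.361480712890625], [142.36672973632812, 73.3746109008789], [180.00131225585938, 206.54312133789062], [261.4324035644531, 183.52999877929688]] 
 [[460.  522.8]
 [684.5 501.1]
 [609.8 131.3]
 [392.5 168.1]] [536.7 330.9] sides [361, 225, 377, 220]
switch 0.41 72 [[212.00003051757812, 129.00001525878906], [197.00003051757812, 144.00001525878906], [200.00003051757812, 147.00001525878906], [215.00003051757812, 132.00001525878906]] 
 [[505.5 320.2]
 [547.8 287. ]
 [540.6 278.2]
 [498.4 311.4]] [523.  299.2] sides [11, 54, 11, 54]
```

View pics/crop.png

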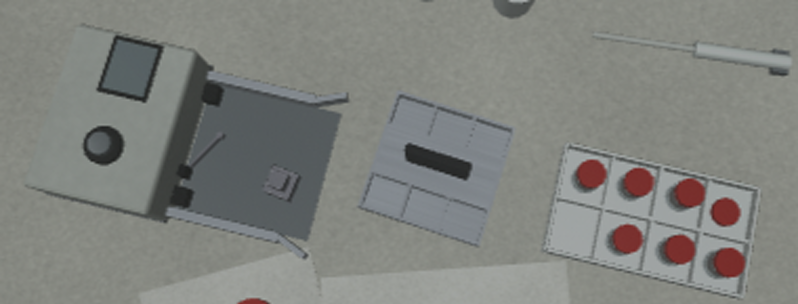

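```bash
cat >> h.py <<'E'
def plan(p,yaw=None):
    "shift in tool axes /50mm totals from now, and turn total about tool z in units"
    st=telemetry.state();R=np.array(st['tcp_rot']);d=R.T@(np.array(p,float)-st['tool_pos'])/50
    a=np.degrees(np.arctan2(R[1,0],R[0,0]));w=0
    if yaw is not None: w=-((yaw-a+90)%180-90)*np.pi/180/.15
    print('shift',d.round(3),'norm',np.linalg.norm(d).round(2),'yaw now',a.round(2),'turn',round(w,3))
E
python3 -m creep '[[[0.667,-0.496,-0.22],[0,0,0]],[[0.667,-0.496,-0.22],[0,0,0]],[[0.667,-0.496,-0.22],[0,0,0]],[[0.667,-0.496,-0.22],[0,0,0]],[[0.667,-0.496,-0.22],[0,0,0]],[[0.667,-0.496,-0.22],[0,0,0]],[[0.667,-0.496,-0.22],[0,0,0]],[[0.667,-0.496,-0.22],[0,0,0]],[[0.667,-0.496,-0.22],[0,0,0]],[[0.667,-0.496,-0.22],[0,0,0]],[[0,0,0],[0,0,-0.767]],[[0,0,0],[0,0,-0.767]],[[0,0,0],[0,0,-0.767]],[[0,0,0],[0,0,-0.767]],[[0,0,0],[0,0,-0.767]],[[0,0,0],[0,0,-0.767]],[[0,0,0],[0,0,-0.767]],[[0,0,0],[0,0,-0.767]],[[0,0,0],[0,0,0]],[[0,0,0],[0,0,0]]]'
python3 - <<'E'
from h import *
np.set_printoptions(precision=1,suppress=True)
s=snapshot('wrist');save(s,'w1');plan([480,-250,330],77.3)
T=np.array(s['camera_from_world']);print(-T[:3,:3].T@T[:3,3],T[2,:3],s['intrinsics'])
for c,a in red(s): print('red',np.array(c),a,ray(s,c,56)[:2],ray(s,c,16)[:2])
E
```

```text
clock: 3.15
tool_pos: [480.8, -249.7, 328.7]
tcp_rot: [[0.223, 0.975, 0.0], [0.975, -0.223, -0.0], [0.0, 0.0, -1.0]]
force: [0.2, 0.2, 0.3]
width: 93.2
grip_force: 0.0
shift [-0. -0. -0.] norm 0.03 yaw now 77.11 turn -0.022
[ 496.2 -183.   494.2] [-0.1 -0.2 -1. ] [[328.4   0.  252.3]
 [  0.  328.4 189.1]
 [  0.    0.    1. ]]
red [ 89.2 272.9] 500 [ 526.3 -169.1] [ 529.  -167.8]
red [132.7 277.8] 458 [ 521.1 -224.3] [ 523.3 -228.1]
red [135.9 226.6] 459 [ 454.3 -213.2] [ 450.4 -216. ]
red [177. 281.] 447 [ 512.9 -283.8] [ 514.4 -293. ]
red [180.4 232.2] 440 [ 447.  -273.4] [ 442.5 -281.7]
red [208.  277.5] 330 [ 499.1 -326. ] [ 499.4 -339.1]
red [220.1 234.6] 419 [ 436.5 -329.8] [ 431.1 -343.2]
```

View pics/w1.png

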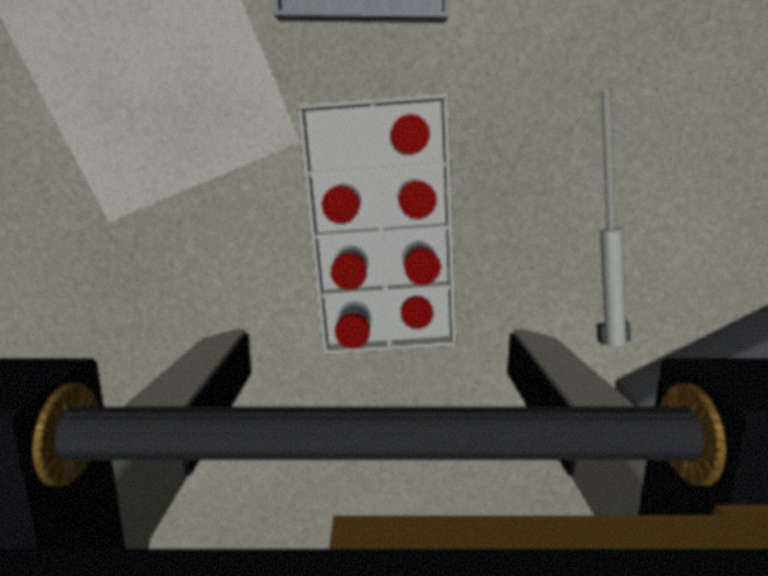

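The wrist view shows the bin cells clearly: the free cell is at (340,140), the lid at (417,312), and the other reds are pots. It agrees with the top view to 2 mm. Next come views over the carrier and the bay.

```bash

python3 -m creep '[[[0.87,-0.08,0],[0,0,0]],[[0.87,-0.08,0],[0,0,0]],[[0.87,-0.08,0],[0,0,0]],[[0.87,-0.08,0],[0,0,0]],[[0.87,-0.08,0],[0,0,0]],[[0.87,-0.08,0],[0,0,0]],[[0,0,0],[0,0,0]],[[0,0,0],[0,0,0]]]' >/dev/null
python3 - <<'E'
from h import *
np.set_printoptions(precision=1,suppress=True)
s=snapshot('wrist');save(s,'w2')
E
python3 -m creep '[[[0.6,-0.24,0],[0,0,0]],[[0.6,-0.24,0],[0,0,0]],[[0.6,-0.24,0],[0,0,0]],[[0.6,-0.24,0],[0,0,0]],[[0.6,-0.24,0],[0,0,0]],[[0.6,-0.24,0],[0,0,0]],[[0,0,0],[0,0,0]],[[0,0,0],[0,0,0]]]'
python3 - <<'E'
from h import *
np.set_printoptions(precision=1,suppress=True)
s=snapshot('wrist');save(s,'w3')
import pickle;pickle.dump({k:s[k] for k in('img','intrinsics','camera_from_world')},open('w3.pkl','wb'))
E
```

```text
clock: 4.85
tool_pos: [484.4, 200.8, 328.6]
tcp_rot: [[0.221, 0.975, -0.0], [0.975, -0.221, -0.0], [-0.0, 0.0, -1.0]]
force: [-0.2, -0.2, 0.0]
width: 93.1
grip_force: 0.0
```

View pics/w2.png

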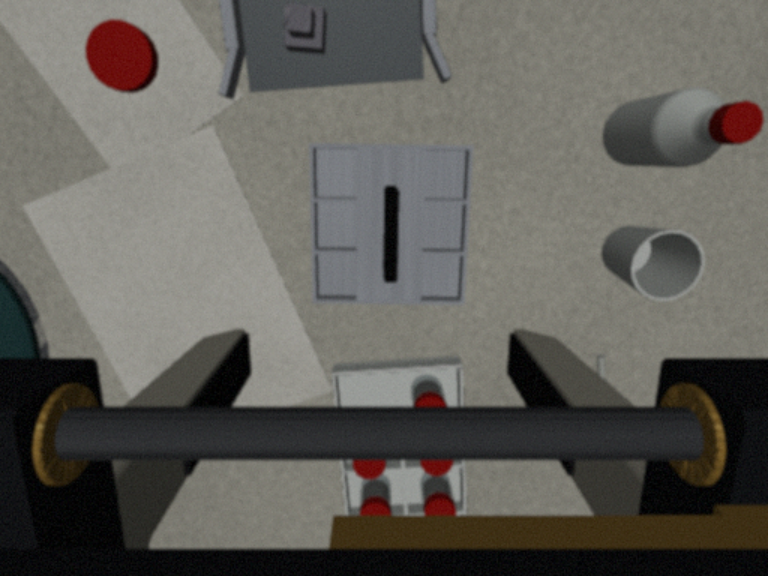

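View pics/w3.png

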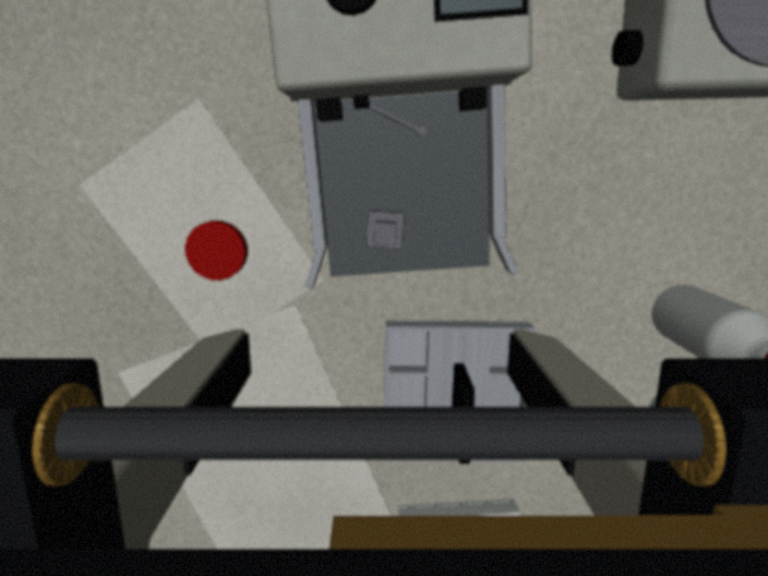

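The first picture shows the carrier square to the tool, with its rim corners at (313,146), (468,149), (462,299) and (315,301). The second shows the block at (385,229), the lever tip at (422,131), the rails at columns 310 to 500, and the button at the top edge. I'll enlarge the bay.

```bash
python3 - <<'E'
import pickle
from h import *
s=pickle.load(open('w3.pkl','rb'))
cv2.imwrite('pics/bay.png',cv2.resize(s['img'][45:195,175:365,::-1],None,fx=4,fy=4,interpolation=cv2.INTER_CUBIC))
E
```

```text
(no output)
```

View pics/bay.png

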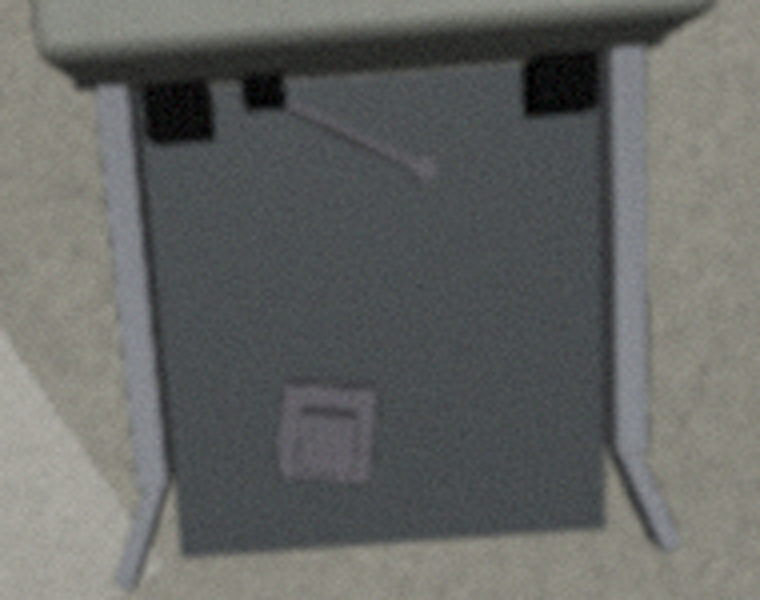

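```bash
python3 - <<'E'
import pickle
from h import *
from scipy.optimize import least_squares
np.set_printoptions(precision=2,suppress=True)
s=pickle.load(open('w3.pkl','rb'))
u=lambda c,r:np.array([(r-1.5)/4+45,(c-1.5)/4+175])
def f(p):
    c,n=np.cos(p[2]),np.sin(p[2])
    P=lambda x,y,z:np.array(proj(s,[p[0]+c*x-n*y,p[1]+n*x+c*y,z]))
    r=[P(-43,81,26)-u(165,477),P(-43,-81,26)-u(613,453),P(p[3],81,26)-u(132,95),P(p[4],-81,26)-u(610,60)]
    r+=[(P(77,p[5+i],0)-u(*q)) for i,q in enumerate([(148,141),(213,138),(528,117),(597,111)])]
    return np.ravel(r)
o=least_squares(f,[490,230,1.37,85,85,70,50,-50,-70]);print('dock',o.x,np.degrees(o.x[2]),o.fun.reshape(-1,2))
q=[u(288,384),u(377,388),u(371,483),u(280,478)]
m=[[17,17,24],[17,-17,24],[-17,-17,24],[-17,17,24]]
x,e=fit(s,m,q,[488,200,1.3]);print('block',x,np.degrees(x[2]),e)
c,n=np.cos(x[2]),np.sin(x[2])
# project stem top for check
for a,b in [(10,10),(10,-10),(-10,-10),(-10,10)]:
    r=proj(s,[x[0]+c*a-n*b,x[1]+n*a+c*b,48]);print('stem crop',(r[1]-175)*4+1.5,(r[0]-45)*4+1.5)
plan([x[0],x[1],26],np.degrees(x[2]))
E
```

```text
dock [516.24 226.96   1.41  89.24  90.57  79.17  55.88 -56.64 -81.22] 80.60881351600743 [[ 1.42 -0.16]
 [ 0.72  0.21]
 [ 0.05 -0.54]
 [-0.    0.61]
 [-0.5  -0.03]
 [-0.78 -0.05]
 [-0.54 -0.03]
 [-0.14 -0.01]]
block [491.12 201.58   1.29] 73.68312297993276 0.4528703686079136
stem crop 302.42025999188013 412.54135937422234
stem crop 361.19065307615597 416.1065293323884
stem crop 357.11689751759513 474.19934995297604
stem crop 298.9859434637084 470.7109576002698
shift [0.05 0.12 6.05] norm 6.05 yaw now 77.21 turn 0.411
```

```bash

python3 -m creep '[[[0,0,0],[0,0,0.411]],[[0.053,0.124,0],[0,0,0]],[[0,0,0.75],[0,0,0]],[[0,0,0.75],[0,0,0]],[[0,0,0.75],[0,0,0]],[[0,0,0.75],[0,0,0]],[[0,0,0.75],[0,0,0]],[[0,0,0.75],[0,0,0]],[[0,0,0.6],[0,0,0]],[[0,0,0.45],[0,0,0]],[[0,0,0.26],[0,0,0]],[[0,0,0.18],[0,0,0]],[[0,0,0],[0,0,0]],[[0,0,0],[0,0,0]]]' 118
python3 -c "
from h import *
save(snapshot('wrist'),'w4');plan([491.1,201.6,28])"
```

```text
clock: 6.3
tool_pos: [491.4, 202.4, 30.1]
tcp_rot: [[0.279, 0.96, 0.001], [0.96, -0.279, 0.0], [0.001, 0.001, -1.0]]
force: [-0.2, -0.2, 1.3]
width: 49.8
grip_force: 0.0
shift [-0.02  -0.002  0.047] norm 0.05 yaw now 73.78 turn 0
```

View pics/w4.png

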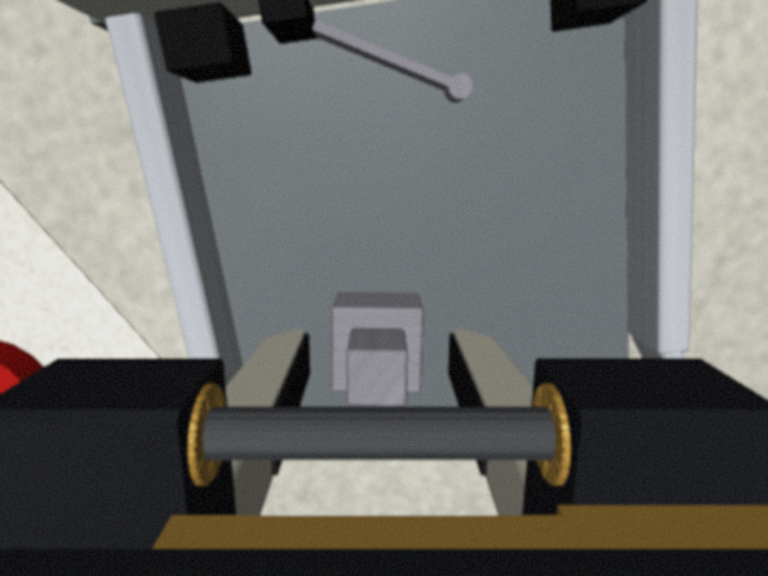

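The stem is centred between the fingers at (377,370). Closing and carrying.

```bash

python3 -m creep '[[[0,0,0],[0,0,0]],[[0,0,0],[0,0,0]],[[0,0,0],[0,0,0]],[[0,0,0],[0,0,0]],[[0,0,0],[0,0,0]],[[0,0,-0.2],[0,0,0]],[[0,0,-0.6],[0,0,0]],[[0,0,-0.8],[0,0,0]],[[0,0,-0.8],[0,0,0]],[[0,0,-0.4],[0,0,0]]]' 255
python3 -m creep '[[[-0.705,0.142,0],[0,0,0]],[[-0.705,0.142,0],[0,0,0]],[[-0.705,0.142,0],[0,0,0]],[[-0.705,0.142,0],[0,0,0]],[[-0.705,0.142,0],[0,0,0]],[[-0.705,0.142,0],[0,0,0]],[[-0.705,0.142,0],[0,0,0]],[[-0.705,0.142,0],[0,0,0]],[[-0.705,0.142,0],[0,0,0]],[[-0.705,0.142,0],[0,0,0]],[[0,0,0],[0,0,0]],[[0,0,0],[0,0,0]]]'
python3 -c "
from h import *
s=snapshot('wrist');save(s,'w5');plan([461,-156,35])
for n in ['top']:
  t=snapshot(n)
  for c,a in red(t): print(np.round(c),a,ray(t,c,56)[:2].round(1))"
```

```text
clock: 7.35
tool_pos: [491.5, 202.7, 173.6]
tcp_rot: [[0.279, 0.96, 0.004], [0.96, -0.279, 0.001], [0.002, 0.003, -1.0]]
force: [0.2, -0.5, -1.3]
width: 19.8
grip_force: 30.0
clock: 8.55
tool_pos: [460.3, -156.3, 169.6]
tcp_rot: [[0.281, 0.96, 0.0], [0.96, -0.281, 0.0], [0.0, -0.0, -1.0]]
force: [1.1, 0.4, -1.6]
width: 19.8
grip_force: 30.0
shift [-0.005  0.013  2.69 ] norm 2.69 yaw now 73.74 turn 0
[103. 242.] 88 [812.2  52.6]
[256. 362.] 66 [ 438.4 -269. ]
[289. 159.] 435 [321.4 209.7]
```

View pics/w5.png

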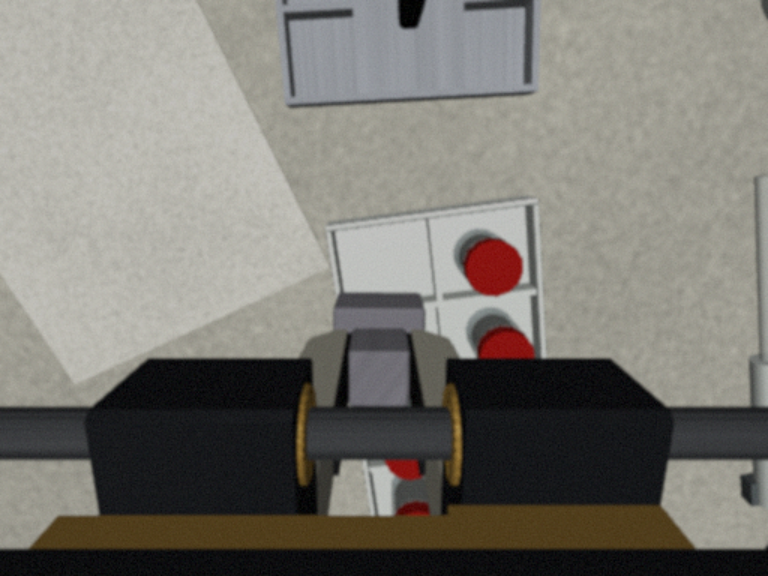

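```bash
python3 -c "
from h import *
s=snapshot('wrist')
a=ray(s,(228/1.5,329/1.5),24)[:2];b=ray(s,(200/1.5,538/1.5),24)[:2];d=ray(s,(297/1.5,437/1.5),24)[:2]
print(a,b,np.linalg.norm(a-b),'divider cross',d)
e=(b-a)/np.linalg.norm(b-a);f=np.array([e[1],-e[0]])
f=f if f[1]<0 else -f
m=(a+b)/2
print('yaw',np.degrees(np.arctan2(*f[::-1])),'free',m+f*32-e*33,'centre',m+f*121)"
```

```text
[ 437.55855284 -121.67618433] [ 568.1304115  -141.58826941] 132.08141960790857 divider cross [ 491.72026597 -184.79366675]
yaw -98.67074854693446 free [ 465.39744327 -158.29154565] centre [ 484.60298915 -251.24931567]
```

```bash

python3 -m creep '[[[0,0.07,0.4],[0,0,0]],[[0,0,0.7],[0,0,0]],[[0,0,0.7],[0,0,0]],[[0,0,0.5],[0,0,0]],[[0,0,0.25],[0,0,0]],[[0,0,0.14],[0,0,0]],[[0,0,0],[0,0,0]],[[0,0,0],[0,0,0]]]'
python3 -m creep '[[[0,0,0],[0,0,0]],[[0,0,0],[0,0,0]],[[0,0,0],[0,0,0]],[[0,0,-0.2],[0,0,0]],[[0,0,-0.6],[0,0,0]],[[0,0,-0.8],[0,0,0]],[[0,0,-0.8],[0,0,0]],[[0,0,-0.8],[0,0,0]],[[0,0,0],[0,0,-0.411]],[[0,0,0],[0,0,0]],[[0,0,0],[0,0,0]]]' 145
python3 -c "
from h import *
save(snapshot('wrist'),'w6');plan([526,-168.5,30],77.2)"
```

```text
clock: 9.5
tool_pos: [464.5, -156.9, 35.9]
tcp_rot: [[0.279, 0.96, 0.001], [0.96, -0.279, -0.001], [-0.0, 0.002, -1.0]]
force: [0.3, -0.2, -0.8]
width: 19.9
grip_force: 30.0
clock: 10.6
tool_pos: [463.5, -156.7, 194.4]
tcp_rot: [[0.221, 0.975, -0.001], [0.975, -0.221, 0.0], [0.0, -0.001, -1.0]]
force: [0.3, 0.4, -0.2]
width: 39.8
grip_force: 0.0
shift [0.046 1.276 3.278] norm 3.52 yaw now 77.21 turn 0.002
```

View pics/w6.png

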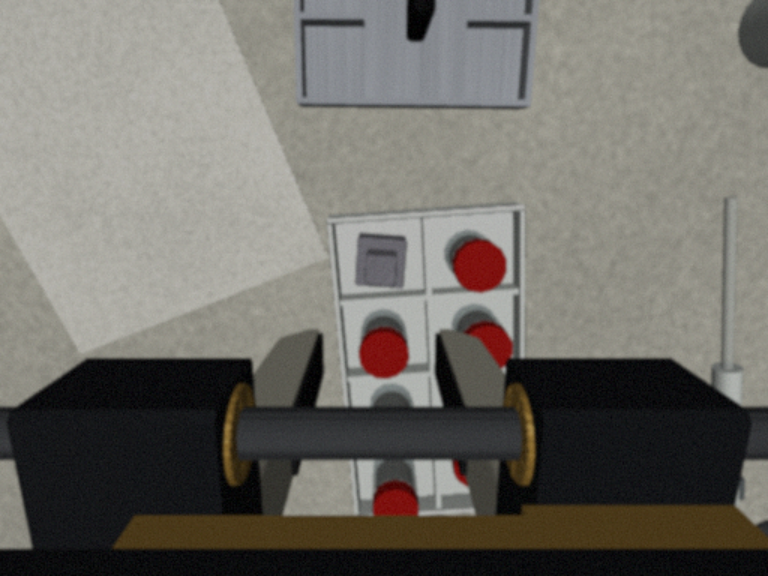

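The block stands upright in its cell at (381,260). Now the first pot.

```bash

python3 -m creep '[[[0.023,0.638,0],[0,0,0]],[[0.023,0.638,0],[0,0,0]],[[0,0,0.6],[0,0,0]],[[0,0,0.8],[0,0,0]],[[0,0,0.8],[0,0,0]],[[0,0,0.6],[0,0,0]],[[0,0,0.3],[0,0,0]],[[0,0,0.18],[0,0,0]],[[0,0,0],[0,0,0]],[[0,0,0],[0,0,0]]]' 107
python3 -m creep '[[[0,0,0],[0,0,0]],[[0,0,0],[0,0,0]],[[0,0,0],[0,0,0]],[[0,0,0],[0,0,0]],[[0,0,-0.3],[0,0,0]],[[0,0,-0.8],[0,0,0]],[[0,0,-0.8],[0,0,0]],[[0,0,-0.8],[0,0,0]],[[0,0,-0.6],[0,0,0]],[[0,0,0],[0,0,0]],[[0,0,0],[0,0,0]]]' 255
python3 -c "
from h import *
s=snapshot('wrist');save(s,'w7')
for d in spotter.regions_of('carrier',s)[:2]: q=corners(d['pixels']);print(d['score'],d['pixels'].sum(),q.tolist(),[ray(s,p,22)[:2].round() for p in q])
plan([526,-50,175],77.2)"
```

```text
clock: 11.65
tool_pos: [527.2, -168.8, 32.0]
tcp_rot: [[0.22, 0.975, 0.001], [0.976, -0.22, -0.0], [-0.0, 0.001, -1.0]]
force: [-0.3, 0.0, 0.2]
width: 53.6
grip_force: 0.0
clock: 12.75
tool_pos: [526.6, -168.6, 196.5]
tcp_rot: [[0.22, 0.976, 0.001], [0.976, -0.22, -0.0], [-0.0, 0.001, -1.0]]
force: [0.1, 0.3, -1.1]
width: 33.7
grip_force: 30.0
0.91 11882 [[0.0, 127.0], [0.0, 289.0], [75.0, 289.0], [75.0, 127.0]] [array([449.,  17.]), array([596., -17.]), array([583., -82.]), array([428., -46.])]
0.53 4467 [[195.0, 217.0], [195.0, 288.0], [271.0, 288.0], [271.0, 217.0]] [array([ 484., -184.]), array([ 559., -201.]), array([ 541., -289.]), array([ 462., -271.])]
shift [ 2.311 -0.522  0.395] norm 2.4 yaw now 77.3 turn 0.012
```

View pics/w7.png

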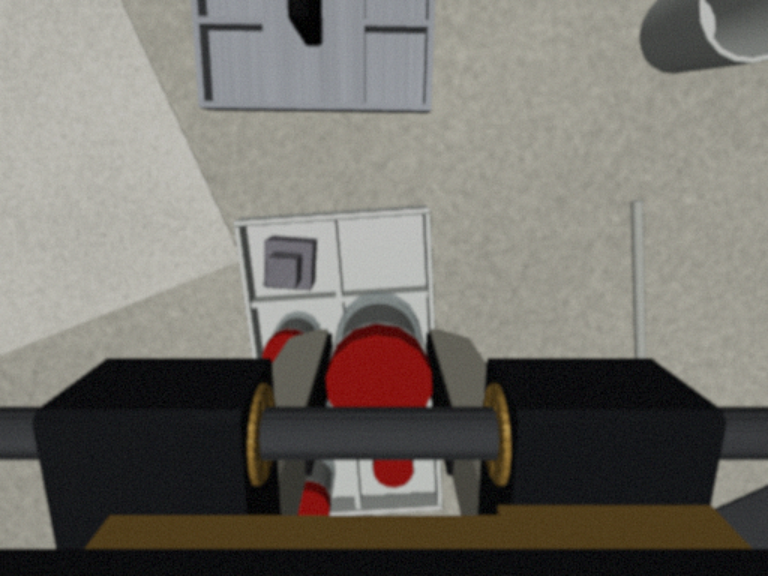

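Pot 1 is gripped at (380,370). Now to localise the carrier from above.

```bash
cat >> h.py <<'E'
def carrier(s):
    from scipy.optimize import least_squares
    best=None
    for d in spotter.regions_of('carrier',s)[:4]:
        m=d['pixels'].astype(np.uint8)
        if m.sum()<2000: continue
        c=max(cv2.findContours(m,cv2.RETR_EXTERNAL,cv2.CHAIN_APPROX_NONE)[0],key=cv2.contourArea)[:,0,::-1]
        P=np.array([ray(s,p,22)[:2] for p in c if 2<p[0]<381])
        def f(p):
            v=(P-p[:2])@np.array([[np.cos(p[2]),-np.sin(p[2])],[np.sin(p[2]),np.cos(p[2])]])
            a=np.abs(v)-[77,76]
            return np.where((a>0).all(1),np.hypot(a[:,0],a[:,1]),np.max(a,1))
        o=least_squares(f,[*P.mean(0),np.radians(77)],loss='soft_l1',f_scale=2)
        print('carrier',round(d['score'],2),m.sum(),'x,y,yaw',o.x[:2].round(1),np.degrees(o.x[2]).round(2),'med res',np.median(np.abs(f(o.x))).round(2))
        if best is None: best=(*o.x[:2],np.degrees(o.x[2]))
    return best
def cells(b):
    c,n=np.cos(np.radians(b[2])),np.sin(np.radians(b[2]))
    return {(x,y):np.round([b[0]+c*x-n*y,b[1]+n*x+c*y],1) for y in(-52,52) for x in(50,0,-50)}
E
python3 -m creep '[[[0.563,-0.177,-0.445],[0,0,0]],[[0.563,-0.177,-0.445],[0,0,0]],[[0.563,-0.177,-0.445],[0,0,0]],[[0.563,-0.177,-0.445],[0,0,0]],[[0.563,-0.177,-0.445],[0,0,0]],[[0.563,-0.177,-0.445],[0,0,0]],[[0,0,0],[0,0,0]],[[0,0,0],[0,0,0]]]'
python3 -c "
from h import *
s=snapshot('wrist');b=carrier(s);print(cells(b))
t=snapshot('top');carrier(t)
v=s['img'].copy()
c,n=np.cos(np.radians(b[2])),np.sin(np.radians(b[2]))
for x0,y0,hx,hy,z in [(0,0,77,76,22)]+[(x,y,23,20,22) for x in(-50,0,50) for y in(-52,52)]+[(0,0,40,6,84)]:
  q=[proj(s,[b[0]+c*x-n*y,b[1]+n*x+c*y,z])[::-1] for x,y in[(x0+hx,y0+hy),(x0+hx,y0-hy),(x0-hx,y0-hy),(x0-hx,y0+hy)]]
  cv2.polylines(v,[np.round(q).astype(int)],True,(0,255,0))
cv2.imwrite('pics/w8.png',cv2.resize(v[70:260,160:360,::-1],None,fx=3,fy=3,interpolation=cv2.INTER_NEAREST))"
```

```text
clock: 13.65
tool_pos: [511.8, 8.1, 328.1]
tcp_rot: [[0.219, 0.976, -0.001], [0.976, -0.219, -0.0], [-0.0, -0.001, -1.0]]
force: [0.6, -0.5, -0.5]
width: 33.5
grip_force: 30.0
carrier 0.97 11139 x,y,yaw [525.8  12.9] 76.51 med res 1.04
{(50, -52): array([588.1,  49.4]), (0, -52): array([576.4,   0.8]), (-50, -52): array([564.7, -47.8]), (50, 52): array([486.9,  73.7]), (0, 52): array([475.3,  25. ]), (-50, 52): array([463.6, -23.6])}
```

View pics/w8.png

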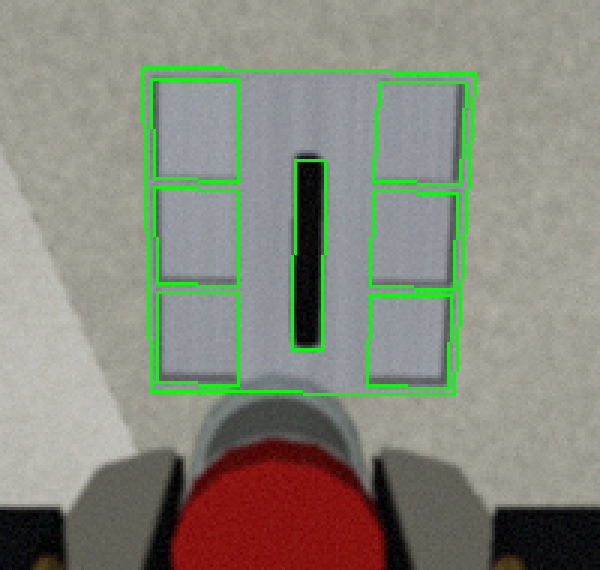

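The overlay fits the carrier to about 1 px. Placing pot 1 in the far right cell.

```bash

python3 -m creep '[[[0,0,0],[0,0,0.09]],[[0.583,0.647,0],[0,0,0]],[[0.583,0.647,0],[0,0,0]],[[0,0,0.9],[0,0,0]],[[0,0,0.9],[0,0,0]],[[0,0,0.9],[0,0,0]],[[0,0,0.9],[0,0,0]],[[0,0,0.7],[0,0,0]],[[0,0,0.4],[0,0,0]],[[0,0,0.2],[0,0,0]],[[0,0,0],[0,0,0]],[[0,0,0],[0,0,0]]]'
python3 -c "
from h import *
plan([588.3,49.7,33],76.5)"
```

```text
clock: 15.05
tool_pos: [588.9, 49.3, 85.3]
tcp_rot: [[0.233, 0.972, 0.001], [0.972, -0.233, 0.0], [0.0, 0.001, -1.0]]
force: [-0.5, 0.3, -0.5]
width: 33.5
grip_force: 30.0
shift [ 0.005 -0.015  1.046] norm 1.05 yaw now 76.5 turn 0.0
```

```bash

python3 -m creep '[[[0,-0.015,0.5],[0,0,0]],[[0,0,0.3],[0,0,0]],[[0,0,0.16],[0,0,0]],[[0,0,0.08],[0,0,0]],[[0,0,0],[0,0,0]],[[0,0,0],[0,0,0]]]'
python3 -m creep '[[[0,0,0],[0,0,0]],[[0,0,0],[0,0,0]],[[0,0,0],[0,0,0]],[[0,0,-0.3],[0,0,0]],[[0,0,-0.7],[0,0,0]],[[0,0,-0.9],[0,0,0]],[[0,0,-0.9],[0,0,0]]]' 134
python3 -m creep '[[[-0.703,-0.005,0],[0,0,0]],[[-0.703,-0.005,0],[0,0,0]],[[-0.703,-0.005,0],[0,0,0]],[[-0.703,-0.005,0],[0,0,0]],[[-0.703,-0.005,0],[0,0,0]],[[-0.703,-0.005,0],[0,0,0]],[[-0.703,-0.005,0],[0,0,0]],[[-0.703,-0.005,0],[0,0,0]],[[0,0,0],[0,0,0]],[[0,0,0],[0,0,0]]]' 107
python3 -c "
from h import *
plan([520.7,-223.5,31])
s=snapshot('wrist')
for c,a in red(s): print(np.round(c),a,ray(s,c,56)[:2].round(1))
"
```

```text
clock: 15.65
tool_pos: [589.1, 50.9, 35.8]
tcp_rot: [[0.233, 0.973, 0.004], [0.973, -0.233, 0.002], [0.003, 0.003, -1.0]]
force: [-8.7, 10.1, 25.1]
width: 33.7
grip_force: 30.0
clock: 16.35
tool_pos: [587.3, 49.5, 174.7]
tcp_rot: [[0.233, 0.972, -0.0], [0.972, -0.233, -0.0], [-0.0, -0.0, -1.0]]
force: [0.8, 1.3, 0.7]
width: 44.1
grip_force: 0.0
clock: 17.35
tool_pos: [520.0, -223.9, 173.0]
tcp_rot: [[0.235, 0.972, 0.001], [0.972, -0.235, -0.0], [0.0, 0.001, -1.0]]
force: [0.7, 0.0, 0.1]
width: 54.3
grip_force: 0.0
shift [0.011 0.009 2.84 ] norm 2.84 yaw now 76.44 turn 0
[185. 254.] 1061 [ 521.7 -223.6]
[190. 178.] 1105 [ 455.  -212.5]
[249. 261.] 1104 [ 513.1 -284.8]
[257. 202.] 126 [ 458.1 -279.6]
[313. 196.] 453 [ 435.6 -336.3]
```

```bash

python3 -m creep '[[[0.015,0.01,0.7],[0,0,0]],[[0,0,0.9],[0,0,0]],[[0,0,0.7],[0,0,0]],[[0,0,0.35],[0,0,0]],[[0,0,0.19],[0,0,0]],[[0,0,0],[0,0,0]],[[0,0,0],[0,0,0]],[[0,0,0],[0,0,0]]]'
python3 -m creep '[[[0,0,0],[0,0,0]],[[0,0,0],[0,0,0]],[[0,0,0],[0,0,0]],[[0,0,0],[0,0,0]],[[0,0,0],[0,0,0]]]' 255
python3 -m creep '[[[0,0,-0.3],[0,0,0]],[[0,0,-0.8],[0,0,0]],[[0,0,-0.9],[0,0,0]],[[0,0,-0.9],[0,0,0]],[[0.67,0,-0.4],[0,0,0]],[[0.67,0,-0.4],[0,0,0]],[[0.67,0,-0.4],[0,0,0]],[[0.67,0,-0.4],[0,0,0]],[[0.67,0,-0.4],[0,0,0]],[[0.67,0,-0.4],[0,0,0]],[[0.5,0,-0.4],[0,0,0]],[[0,0,0],[0,0,0]],[[0,0,0],[0,0,0]]]'
python3 -c "
from h import *
s=snapshot('wrist');save(s,'w9');b=carrier(s);print(cells(b))
for c,a in red(s): print(np.round(c),a,ray(s,c,56)[:2].round(1))
t=snapshot('scene')
for n,z in (('pot',56),):
  for c,a in red(t,20): print('scene',np.round(c),a,ray(t,c,56)[:2].round(1))
print('lid top expected at scene px',proj(t,[588.3,49.7,50]))
"
```

```text
clock: 18.2
tool_pos: [521.6, -222.9, 31.7]
tcp_rot: [[0.233, 0.973, 0.002], [0.973, -0.233, -0.001], [-0.0, 0.002, -1.0]]
force: [1.1, -0.1, 0.4]
width: 54.0
grip_force: 0.0
clock: 18.7
tool_pos: [521.0, -222.9, 30.5]
tcp_rot: [[0.233, 0.972, 0.0], [0.972, -0.233, -0.0], [-0.0, 0.0, -1.0]]
force: [0.6, -0.1, 2.9]
width: 33.6
grip_force: 30.0
clock: 20.0
tool_pos: [573.3, -2.7, 315.8]
tcp_rot: [[0.232, 0.973, 0.0], [0.973, -0.232, -0.0], [-0.0, 0.0, -1.0]]
force: [1.1, -1.8, -1.6]
width: 33.6
grip_force: 30.0
carrier 0.91 10134 x,y,yaw [522.7 -17.7] 76.53 med res 1.29
{(50, -52): array([584.9,  18.8]), (0, -52): array([573.3, -29.8]), (-50, -52): array([561.6, -78.4]), (50, 52): array([483.8,  43. ]), (0, 52): array([472.1,  -5.6]), (-50, 52): array([460.5, -54.2])}
[37. 28.] 1742 [346.8 203.6]
[ 77. 438.] 752 [819.2  43.3]
[ 74. 254.] 198 [600.1  99.6]
[249. 252.] 3072 [ 543.7 -125.4]
[316. 211.] 205 [ 459.3 -214.9]
[339. 257.] 155 [ 516.1 -270.3]
[340. 214.] 95 [ 452. -257.]
scene [107. 255.] 47 [ 79.2 -42.1]
scene [160. 332.] 189 [384.6 207.5]
scene [168. 147.] 79 [ 444.1 -329.2]
scene [171. 166.] 79 [ 454.4 -272.4]
scene [173. 186.] 81 [ 461.3 -212.1]
scene [186. 156.] 88 [ 521.1 -283. ]
scene [193. 141.] 71 [ 548.6 -316.5]
scene [221. 295.] 49 [637.6  99.6]
scene [239. 271.] 131 [697.5  43.3]
lid top expected at scene px (np.float64(208.2179920128888), np.float64(275.7517047755189))
```

View pics/w9.png

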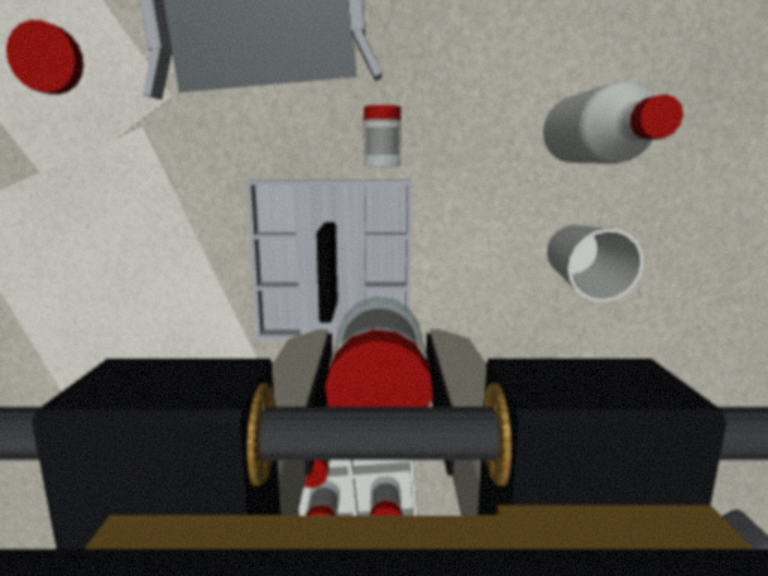

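The picture explains the force at placing: the carrier was knocked about 30 mm towards -y just before it. Pot 1 is now lying on the bench at (382,135), with its lid pointing away. I'll place the held pot first after a fresh look, then recover pot 1.

```bash

python3 -m creep '[[[-0.25,-0.48,-0.1],[0,0,0]],[[-0.25,-0.48,-0.1],[0,0,0]],[[0,0,0],[0,0,0]],[[0,0,0],[0,0,0]],[[0,0,0],[0,0,0]]]'
cat >> h.py <<'E'
def lying(s,col):
    "lying pot: fit rays of its silhouette? returns mask-based ends via colour/spotter"
    for d in spotter.regions_of('pot1_mid',s)[:7]:
        q=corners(d['pixels']);r=cv2.minAreaRect(np.argwhere(d['pixels'])[:,::-1].astype(np.float32))
        print('pot',round(d['score'],2),np.round(d['location']),d['pixels'].sum(),'px size',np.round(r[1],1),'ang',round(r[2],1),'xy@17',ray(s,d['location'],17)[:2].round(1))
E
python3 -c "
from h import *
s=snapshot('wrist');b=carrier(s);print(cells(b))
for k,v in cells(b).items():
  if k==(50,52): plan([*v,33],b[2])
lying(s,0)
for c,a in red(s): print(np.round(c),a,ray(s,c,17)[:2].round(1))
cv2.imwrite('pics/w10.png',s['img'][:,:,::-1])
"
```

```text
clock: 20.65
tool_pos: [521.3, -16.4, 324.6]
tcp_rot: [[0.234, 0.972, -0.001], [0.972, -0.234, 0.0], [-0.0, -0.001, -1.0]]
force: [-0.5, 0.6, -1.4]
width: 33.3
grip_force: 30.0
carrier 0.98 10893 x,y,yaw [522.6 -19.2] 76.55 med res 1.3
{(50, -52): array([584.8,  17.3]), (0, -52): array([573.2, -31.3]), (-50, -52): array([561.5, -79.9]), (50, 52): array([483.7,  41.5]), (0, 52): array([472. ,  -7.1]), (-50, 52): array([460.4, -55.7])}
shift [ 0.947 -0.996  5.83 ] norm 5.99 yaw now 76.52 turn -0.003
pot 0.6 [323. 284.] 637 px size [32.4 21.9] ang 83.7 xy@17 [ 506.6 -302.5]
[19. 65.] 1615 [323.6 214.7]
[ 50. 486.] 777 [858.2  46.9]
[ 54. 290.] 204 [601.5 103.3]
[249. 252.] 3063 [ 485.9 -160.1]
[330. 287.] 503 [ 507.8 -316.1]
[330. 244.] 376 [ 439.  -299.2]
```

```bash

python3 -m creep '[[[0.48,-0.498,0],[0,0,0]],[[0.48,-0.498,0],[0,0,0]],[[0,0,0.9],[0,0,0]],[[0,0,0.9],[0,0,0]],[[0,0,0.9],[0,0,0]],[[0,0,0.9],[0,0,0]],[[0,0,0.7],[0,0,0]],[[0,0,0.4],[0,0,0]],[[0,0,0.2],[0,0,0]],[[0,0,0],[0,0,0]],[[0,0,0],[0,0,0]]]'
python3 -c "
from h import *
s=snapshot('wrist');b=carrier(s)
plan([483.9,42.2,32],b[2])"
python3 -m creep '[[[0,0,0.4],[0,0,0]],[[0,0,0.3],[0,0,0]],[[0,0,0.12],[0,0,0]],[[0,0,0.06],[0,0,0]],[[0,0,0],[0,0,0]],[[0,0,0],[0,0,0]]]'
```

```text
clock: 21.9
tool_pos: [484.4, 42.2, 81.2]
tcp_rot: [[0.233, 0.973, 0.001], [0.973, -0.233, 0.0], [0.0, 0.001, -1.0]]
force: [0.6, 0.6, -0.3]
width: 33.3
grip_force: 30.0
carrier 0.87 16166 x,y,yaw [558.6  88.8] 65.69 med res 7.47
shift [-0.004 -0.013  0.991] norm 0.99 yaw now 76.53 turn 1.262
clock: 22.6
tool_pos: [484.1, 42.2, 36.8]
tcp_rot: [[0.233, 0.972, 0.001], [0.972, -0.233, 0.0], [0.0, 0.001, -1.0]]
force: [0.8, -0.5, -0.7]
width: 33.6
grip_force: 30.0
```

```bash

python3 -m creep '[[[0,0,0.05],[0,0,0]],[[0,0,0.04],[0,0,0]],[[0,0,0],[0,0,0]],[[0,0,0],[0,0,0]]]'
python3 -m creep '[[[0,0,0],[0,0,0]],[[0,0,0],[0,0,0]],[[0,0,0],[0,0,0]],[[0,0,-0.3],[0,0,0]],[[0,0,-0.7],[0,0,0]],[[0,0,-0.9],[0,0,0]],[[0,0,-0.9],[0,0,0]],[[0,0,-0.9],[0,0,0]],[[-0.6,0.5,-0.4],[0,0,0]],[[-0.6,0.5,-0.4],[0,0,0]],[[-0.5,0.5,-0.4],[0,0,0]],[[0,0,0],[0,0,0]],[[0,0,0],[0,0,0]]]' 134
python3 -c "
from h import *
s=snapshot('wrist');b=carrier(s);
print(cells(b))
lying(s,0)
for c,a in red(s): print(np.round(c),a,'@17',ray(s,c,17)[:2].round(1),'@56',ray(s,c,56)[:2].round(1))
cv2.imwrite('pics/w11.png',cv2.resize(s['img'][0:250,150:400,::-1],None,fx=2.3,fy=2.3,interpolation=cv2.INTER_CUBIC))
"; ls pics
```

```text
clock: 23.0
tool_pos: [483.7, 42.2, 31.6]
tcp_rot: [[0.233, 0.972, -0.0], [0.972, -0.233, -0.0], [-0.0, -0.0, -1.0]]
force: [0.7, 0.3, -1.5]
width: 33.5
grip_force: 30.0
clock: 24.3
tool_pos: [536.9, -58.3, 277.5]
tcp_rot: [[0.234, 0.972, 0.0], [0.972, -0.234, 0.0], [0.0, 0.0, -1.0]]
force: [-0.4, 0.1, 0.0]
width: 44.4
grip_force: 0.0
carrier 0.8 13874 x,y,yaw [522.7 -19.7] 76.88 med res 0.85
{(50, -52): array([584.7,  17.1]), (0, -52): array([573.4, -31.5]), (-50, -52): array([562. , -80.2]), (50, 52): array([483.4,  40.8]), (0, 52): array([472.1,  -7.9]), (-50, 52): array([460.7, -56.6])}
pot 0.79 [322. 271.] 710 px size [31. 24.] ang 90.0 xy@17 [ 505.5 -303. ]
[  4. 501.] 181 @17 [863.4  51.7] @56 [835.   47.7]
[ 13. 273.] 274 @17 [601.8 104.7] @56 [597.3  95.8]
[ 92. 187.] 692 @17 [477.4  43.4] @56 [484.3  40.2]
[329. 273.] 605 @17 [ 507.3 -314.6] @56 [ 511.5 -285.1]
[329. 225.] 474 @17 [ 437.1 -298.4] @56 [ 447.7 -270.3]
bay.png
crop.png
scene0.png
top0.png
w1.png
w10.png
w11.png
w2.png
w3.png
w4.png
w5.png
w6.png
w7.png
w8.png
w9.png
```

```bash

python3 -m creep '[[[0.6,0.13,0.4],[0,0,0]],[[0.6,0.13,0.4],[0,0,0]],[[0.6,0.13,0.4],[0,0,0]],[[0,0,0],[0,0,0]],[[0,0,0],[0,0,0]]]' 107
cat >> h.py <<'E'
def redrect(s,near,z):
    h=cv2.cvtColor(s['img'],cv2.COLOR_RGB2HSV)
    m=(((h[...,0]<8)|(h[...,0]>172))&(h[...,1]>130)&(h[...,2]>50)).astype(np.uint8)
    cs=cv2.findContours(m,cv2.RETR_EXTERNAL,cv2.CHAIN_APPROX_NONE)[0]
    cs=[c for c in cs if cv2.contourArea(c)>60]
    c=min(cs,key=lambda c:np.linalg.norm(ray(s,c[:,0,::-1].mean(0),z)[:2]-near))
    b=cv2.boxPoints(cv2.minAreaRect(c))[:,::-1];w=np.array([ray(s,p,z)[:2] for p in b])
    e=[w[1]-w[0],w[2]-w[1]];e.sort(key=np.linalg.norm)
    ang=np.degrees(np.arctan2(e[1][1],e[1][0]))
    return w.mean(0),np.linalg.norm(e[0]),np.linalg.norm(e[1]),(ang+90+180)%180, b.mean(0)
E
python3 -c "
from h import *
np.set_printoptions(precision=1,suppress=True)
s=snapshot('wrist');t=snapshot('scene');u=snapshot('top')
print('pot lid: centre, short, long, axis angle',*[redrect(s,[601,103],z) for z in (17,27)],sep='\n')
print('scene',redrect(t,[601,103],17));print('top',redrect(u,[601,103],17))
print(telemetry.state()['joints'],telemetry.state()['tool_pos'])
T=np.array(s['camera_from_world']);print('cam',-T[:3,:3].T@T[:3,3])
"
```

```text
clock: 24.95
tool_pos: [576.2, 26.0, 216.3]
tcp_rot: [[0.231, 0.973, -0.001], [0.973, -0.231, -0.0], [-0.0, -0.001, -1.0]]
force: [-0.7, 0.6, 0.1]
width: 54.0
grip_force: 0.0
pot lid: centre, short, long, axis angle
(array([600.8, 102.2]), np.float64(11.291590680832998), np.float64(30.83876318351737), np.float64(76.55473399458629), array([ 94.5, 258.5], dtype=float32))
(array([600.6, 101.9]), np.float64(10.98202181579088), np.float64(29.993291434862), np.float64(76.55473399458629), array([ 94.5, 258.5], dtype=float32))
scene (array([664.5,  41.8]), np.float64(27.933603130916637), np.float64(39.41607090616884), np.float64(91.84797866959934), array([239. , 271.5], dtype=float32))
top (array([320.4, 217.2]), np.float64(52.92838616664058), np.float64(57.07085120965123), np.float64(4.689523512161941), array([289. , 159.5], dtype=float32))
[-0.1 -5.6 95.  -0.  90.5 13.4] [576.7  24.6 217.7]
cam [592.3  92.6 381.8]
```

Pot 1 lies along the tool's x axis, with its centre near (596,83). I'll grip it with the tool tilted 45° one way, tilt 45° the other way to stand it up, and then regrasp it normally. Tilting first.

```bash

python3 -m creep '[[[0.5,0.1,0],[0,-0.6,0]],[[0,0,0],[0,-0.9,0]],[[0,0,0],[0,-0.9,0]],[[0,0,0],[0,-0.9,0]],[[0,0,0],[0,-0.9,0]],[[0,0,0],[0,-0.7,0]],[[0,0,0],[0,-0.336,0]],[[0,0,0],[0,0,0]],[[0,0,0],[0,0,0]]]'
python3 -c "
from h import *
print(telemetry.state()['joints'].round(1))
plan([594.9,77.9,60]);plan([594.9,77.9,8])"
```

```text
clock: 26.0
tool_pos: [587.6, 47.8, 217.2]
tcp_rot: [[0.166, 0.972, -0.164], [0.689, -0.234, -0.686], [-0.706, 0.001, -0.709]]
force: [-0.2, -0.3, -0.7]
width: 53.8
grip_force: 0.0
[ 19.7  10.1  87.1 -38.2 107.1  29.7]
shift [ 2.657 -0.     1.791] norm 3.2 yaw now 76.46 turn 0
shift [ 3.391e+00 -1.000e-03  2.527e+00] norm 4.23 yaw now 76.46 turn 0
```

```bash

python3 -m creep '[[[0.532,0,0.358],[0,0,0]],[[0.532,0,0.358],[0,0,0]],[[0.532,0,0.358],[0,0,0]],[[0.532,0,0.358],[0,0,0]],[[0.532,0,0.358],[0,0,0]],[[0.35,0,0.35],[0,0,0]],[[0.2,0,0.2],[0,0,0]],[[0.1,0,0.1],[0,0,0]],[[0.06,0,0.06],[0,0,0]],[[0,0,0],[0,0,0]],[[0,0,0],[0,0,0]]]'
python3 -c "
from h import *
print(telemetry.state()['joints'].round(1))
plan([594.9,77.9,8])"
```

```text
clock: 27.1
tool_pos: [595.1, 78.2, 10.2]
tcp_rot: [[0.166, 0.972, -0.164], [0.688, -0.233, -0.687], [-0.706, 0.001, -0.708]]
force: [0.7, 0.7, -0.3]
width: 54.0
grip_force: 0.0
[ 21.8  22.8  92.4 -35.3  93.9  42.3]
shift [ 0.026 -0.003  0.035] norm 0.04 yaw now 76.45 turn 0
```

```bash

python3 -m creep '[[[0,0,0],[0,0,0]],[[0,0,0],[0,0,0]],[[0,0,0],[0,0,0]],[[0,0,0],[0,0,0]],[[-0.1,0,-0.1],[0,0,0]],[[-0.4,0,-0.4],[0,0,0]],[[-0.55,0,-0.55],[0,0,0]],[[-0.55,0,-0.55],[0,0,0]],[[-0.55,0,-0.55],[0,0,0]],[[-0.55,0,-0.55],[0,0,0]],[[0,0,0],[0,0,0]]]' 255
python3 -m creep '[[[0,0,0],[0,0.6,0]],[[0,0,0],[0,0.9,0]],[[0,0,0],[0,0.9,0]],[[0,0,0],[0,0.9,0]],[[0,0,0],[0,0.9,0]],[[0,0,0],[0,0.9,0]],[[0,0,0],[0,0.9,0]],[[0,0,0],[0,0.9,0]],[[0,0,0],[0,0.9,0]],[[0,0,0],[0,0.9,0]],[[0,0,0],[0,0.9,0]],[[0,0,0],[0,0.872,0]],[[0,0,0],[0,0,0]],[[0,0,0],[0,0,0]]]'
python3 -c "
from h import *
print(telemetry.state()['joints'].round(1))
c,n=.233,.972
plan([438+9*c,104+9*n,100]);plan([438+9*c,104+9*n,24])
s=snapshot('wrist');save(s,'w12')
for c,a in red(s): print(np.round(c),a)"
```

```text
clock: 28.2
tool_pos: [595.8, 78.4, 206.2]
tcp_rot: [[0.17, 0.972, -0.159], [0.689, -0.233, -0.686], [-0.704, 0.007, -0.71]]
force: [0.2, -0.0, -0.2]
width: 33.4
grip_force: 30.0
clock: 29.6
tool_pos: [594.6, 77.5, 199.5]
tcp_rot: [[0.167, 0.972, 0.164], [0.689, -0.234, 0.686], [0.705, -0.001, -0.709]]
force: [-0.0, -0.0, 0.7]
width: 33.3
grip_force: 30.0
[-16.   -4.9 104.3  45.   85.1  -8.4]
shift [-1.432 -3.166  1.388] norm 3.74 yaw now 76.41 turn 0
shift [-2.504 -3.165  2.466] norm 4.73 yaw now 76.41 turn 0
[231. 252.] 4241
[240.   9.] 831
[251. 498.] 1035
```

```bash

python3 -m creep '[[[-0.286,-0.633,0.278],[0,0,0]],[[-0.286,-0.633,0.278],[0,0,0]],[[-0.286,-0.633,0.278],[0,0,0]],[[-0.286,-0.633,0.278],[0,0,0]],[[-0.286,-0.633,0.278],[0,0,0]],[[-0.5,0,0.5],[0,0,0]],[[-0.3,0,0.3],[0,0,0]],[[-0.15,0,0.15],[0,0,0]],[[-0.07,0,0.07],[0,0,0]],[[0,0,0],[0,0,0]],[[0,0,0],[0,0,0]]]'
python3 -c "
from h import *
print(telemetry.state()['joints'].round(1))
plan([440,113,23])"
```

```text
clock: 30.75
tool_pos: [441.1, 113.5, 29.2]
tcp_rot: [[0.164, 0.973, 0.165], [0.688, -0.233, 0.687], [0.707, 0.001, -0.707]]
force: [0.6, 0.6, -0.6]
width: 33.3
grip_force: 30.0
[-17.2 -15.9 131.   46.9  75.  -20.8]
shift [-0.099 -0.019  0.077] norm 0.13 yaw now 76.62 turn 0
```

```bash

python3 -m creep '[[[-0.04,0,0.04],[0,0,0]],[[-0.03,0,0.03],[0,0,0]],[[0,0,0],[0,0,0]],[[0,0,0],[0,0,0]]]'
python3 -m creep '[[[-0.02,0,0.02],[0,0,0]],[[0,0,0],[0,0,0]],[[0,0,0],[0,0,0]]]'
python3 -m creep '[[[-0.02,0,0.02],[0,0,0]],[[0,0,0],[0,0,0]],[[0,0,0],[0,0,0]]]'
```

```text
clock: 31.15
tool_pos: [440.5, 113.5, 23.3]
tcp_rot: [[0.165, 0.972, 0.165], [0.688, -0.233, 0.688], [0.707, -0.0, -0.707]]
force: [0.6, -0.0, -0.5]
width: 32.9
grip_force: 30.0
clock: 31.45
tool_pos: [440.7, 113.6, 22.2]
tcp_rot: [[0.164, 0.972, 0.165], [0.687, -0.233, 0.688], [0.707, 0.0, -0.707]]
force: [-0.7, -1.6, 4.5]
width: 33.2
grip_force: 30.0
clock: 31.75
tool_pos: [441.0, 113.6, 21.9]
tcp_rot: [[0.163, 0.973, 0.165], [0.687, -0.232, 0.689], [0.708, 0.001, -0.706]]
force: [-9.6, -7.2, 20.5]
width: 33.7
grip_force: 30.0
```

```bash

python3 -m creep '[[[0.025,0,-0.025],[0,0,0]],[[0,0,0],[0,0,0]]]'
python3 -m creep '[[[0,0,0],[0,0,0]],[[0,0,0],[0,0,0]],[[0,0,0],[0,0,0]],[[0,0,0],[0,0,0]],[[0,0,-0.2],[0,0,0]],[[0,0,-0.6],[0,0,0]],[[0,0,-0.8],[0,0,0]],[[0.5,0,-0.5],[0,0,0]],[[0.5,0,-0.5],[0,0,0]],[[0.5,0,-0.5],[0,0,0]],[[0,0,0],[0,-0.7,0]],[[0,0,0],[0,-0.9,0]],[[0,0,0],[0,-0.9,0]],[[0,0,0],[0,-0.9,0]],[[0,0,0],[0,-0.9,0]],[[0,0,0],[0,-0.936,0]],[[0,0,0],[0,0,0]],[[0,0,0],[0,0,0]]]' 107
python3 -c "
from h import *
s=snapshot('wrist');save(s,'w13');b=carrier(s)
for c,a in red(s): print(np.round(c),a,'@52',ray(s,c,52)[:2].round(1))
print(redrect(s,[438,104],52))"
```

```text
clock: 31.95
tool_pos: [440.4, 113.5, 22.2]
tcp_rot: [[0.165, 0.972, 0.165], [0.688, -0.233, 0.687], [0.707, 0.0, -0.707]]
force: [0.1, -1.0, 0.6]
width: 33.2
grip_force: 30.0
clock: 33.75
tool_pos: [427.1, 59.1, 184.9]
tcp_rot: [[0.231, 0.973, -0.0], [0.973, -0.231, 0.002], [0.002, -0.001, -1.0]]
force: [-0.3, -1.0, -0.2]
width: 54.2
grip_force: 0.0
carrier 0.91 12297 x,y,yaw [522.6 -16.2] 76.96 med res 1.47
[ 39. 106.] 3282 @52 [335.8 207.1]
[128. 253.] 1027 @52 [438.8 106.9]
[187. 315.] 1012 @52 [483.2  40.8]
(array([438.88253558, 106.75273052]), np.float64(31.142472742292618), np.float64(31.15321693501392), np.float64(32.49240540693475), array([128.00003, 253.00003], dtype=float32))
```

Pot 1 stands upright again at (438.8,106.5). Regrasping it vertically.

```bash

python3 -m creep '[[[0.486,0.005,0],[0,0,0]],[[0.486,0.005,0],[0,0,0]],[[0,0,0.8],[0,0,0]],[[0,0,0.9],[0,0,0]],[[0,0,0.7],[0,0,0]],[[0,0,0.4],[0,0,0]],[[0,0,0.22],[0,0,0]],[[0,0,0.12],[0,0,0]],[[0,0,0],[0,0,0]],[[0,0,0],[0,0,0]]]'
python3 -m creep '[[[0,0,0],[0,0,0]],[[0,0,0],[0,0,0]],[[0,0,0],[0,0,0]],[[0,0,0],[0,0,0]],[[0,0,0],[0,0,0]]]' 255
python3 -m creep '[[[0,0,-0.3],[0,0,0]],[[0,0,-0.8],[0,0,0]],[[0,0,-0.9],[0,0,0]],[[0,0,-0.9],[0,0,0]],[[-0.7,0.4,-0.1],[0,0,0]],[[-0.7,0.4,-0.1],[0,0,0]],[[-0.66,0.38,-0.1],[0,0,0]],[[0,0,0],[0,0,0]],[[0,0,0],[0,0,0]]]'
python3 -c "
from h import *
s=snapshot('wrist');b=carrier(s);plan([472.1,-7.5,90],76.6)
for c,a in red(s): print(np.round(c),a,'@56',ray(s,c,56)[:2].round(1))"
```

```text
clock: 34.85
tool_pos: [439.7, 105.6, 28.9]
tcp_rot: [[0.234, 0.972, 0.001], [0.972, -0.234, 0.001], [0.001, 0.001, -1.0]]
force: [-0.7, 0.5, 0.3]
width: 54.0
grip_force: 0.0
clock: 35.35
tool_pos: [439.3, 105.8, 28.2]
tcp_rot: [[0.233, 0.973, 0.001], [0.973, -0.233, 0.0], [0.0, 0.0, -1.0]]
force: [-0.5, 0.2, 4.7]
width: 33.5
grip_force: 30.0
clock: 36.25
tool_pos: [472.4, -8.7, 188.5]
tcp_rot: [[0.235, 0.972, 0.0], [0.972, -0.235, 0.0], [0.0, 0.0, -1.0]]
force: [-0.2, 1.2, -1.0]
width: 33.7
grip_force: 30.0
shift [ 0.000e+00 -1.000e-03  1.961e+00] norm 1.96 yaw now 76.55 turn -0.005
[ 4. 40.] 393 @56 [338.  177.1]
[127. 251.] 1036 @56 [483.5  40.5]
[246. 252.] 3427 @56 [457.1 -71.1]
```

```bash
cat > ok.py <<'E'
import sys
from bench import telemetry
st=telemetry.state();f=st['force']
ok=abs(f[0])<6 and abs(f[1])<6 and abs(f[2])<15 and st['tool_pos'][2]<float(sys.argv[1])
print('CHECK',ok,f.round(1),st['tool_pos'].round(1));sys.exit(0 if ok else 1)
E
python3 -m creep '[[[0,0,0.7],[0,0,0]],[[0,0,0.9],[0,0,0]],[[0,0,0.7],[0,0,0]],[[0,0,0.4],[0,0,0]],[[0,0,0.25],[0,0,0]],[[0,0,0.1],[0,0,0]],[[0,0,0.05],[0,0,0]],[[0,0,0],[0,0,0]],[[0,0,0],[0,0,0]]]' >/dev/null
python3 ok.py 36.5 && python3 -m creep '[[[0,0,0],[0,0,0]],[[0,0,0],[0,0,0]],[[0,0,0],[0,0,0]],[[0,0,-0.3],[0,0,0]],[[0,0,-0.7],[0,0,0]],[[0,0,-0.9],[0,0,0]],[[0,0,-0.9],[0,0,0]],[[0,0,-0.3],[0,0,0]],[[0,0,0],[0,0,0]]]' 134
python3 -c "
from h import *
plan([513,-284,180],76.5)"
```

```text
CHECK True [-0.1  0.6 -0.1] [473.   -8.2  33.8]
clock: 38.15
tool_pos: [473.3, -8.3, 191.3]
tcp_rot: [[0.233, 0.972, 0.005], [0.972, -0.233, -0.0], [0.001, 0.005, -1.0]]
force: [0.0, -0.1, -0.4]
width: 43.9
grip_force: 0.0
shift [-5.178  2.055  0.231] norm 5.58 yaw now 76.53 turn 0.003
```

```bash

python3 -m creep '[[[-0.647,0.257,0],[0,0,0]],[[-0.647,0.257,0],[0,0,0]],[[-0.647,0.257,0],[0,0,0]],[[-0.647,0.257,0],[0,0,0]],[[-0.647,0.257,0],[0,0,0]],[[-0.647,0.257,0],[0,0,0]],[[-0.647,0.257,0],[0,0,0]],[[-0.647,0.257,0],[0,0,0]],[[0,0,0],[0,0,0]],[[0,0,0],[0,0,0]]]' 107 >/dev/null
python3 -c "
from h import *
s=snapshot('wrist')
for c,a in red(s): print(np.round(c),a,'@56',ray(s,c,56)[:2].round(1),'@16',ray(s,c,16)[:2].round(1))
plan([513,-284,31.5])"
```

```text
[121. 172.] 1120 @56 [ 454.8 -213.5] @16 [ 444.9 -213. ]
[182. 255.] 976 @56 [ 513.6 -284. ] @16 [ 511.7 -292.9]
[187. 183.] 991 @56 [ 447.7 -273.5] @16 [ 436.8 -281. ]
[224. 254.] 671 @56 [ 503.4 -324.4] @16 [ 500.  -338.8]
[246. 204.] 64 @56 [ 450.2 -334.9] @16 [ 439.6 -350.8]
shift [-0.009  0.033  3.104] norm 3.1 yaw now 76.51 turn 0
```

```bash

python3 -m creep '[[[-0.005,0.033,0.7],[0,0,0]],[[0,0,0.9],[0,0,0]],[[0,0,0.8],[0,0,0]],[[0,0,0.4],[0,0,0]],[[0,0,0.2],[0,0,0]],[[0,0,0.09],[0,0,0]],[[0,0,0],[0,0,0]],[[0,0,0],[0,0,0]]]' >/dev/null
python3 ok.py 36 && python3 -m creep '[[[0,0,0],[0,0,0]],[[0,0,0],[0,0,0]],[[0,0,0],[0,0,0]],[[0,0,0],[0,0,0]],[[0,0,0],[0,0,0]]]' 255
python3 -m creep '[[[0,0,-0.3],[0,0,0]],[[0,0,-0.8],[0,0,0]],[[0,0,-0.9],[0,0,0]],[[0,0,-0.9],[0,0,0]],[[0.689,0,-0.03],[0,0,0]],[[0.689,0,-0.03],[0,0,0]],[[0.689,0,-0.03],[0,0,0]],[[0.689,0,-0.03],[0,0,0]],[[0.689,0,-0.03],[0,0,0]],[[0.689,0,-0.03],[0,0,0]],[[0.689,0,-0.03],[0,0,0]]]' >/dev/null
python3 -c "
from h import *
s=snapshot('wrist');b=carrier(s)
for c,a in red(s): print(np.round(c),a,'@56',ray(s,c,56)[:2].round(1))"
python3 -m creep '[[[0.689,0,0],[0,0,0]],[[0.689,0,0],[0,0,0]],[[0,0,0],[0,0,0]],[[0,0,0],[0,0,0]]]'
python3 -c "
from h import *
plan([584.8,17.6,33],76.6)"
```

```text
CHECK True [-1.   0.2  0.5] [ 514.3 -284.6   34.7]
clock: 40.5
tool_pos: [513.8, -284.6, 33.7]
tcp_rot: [[0.233, 0.972, 0.0], [0.972, -0.233, -0.0], [-0.0, 0.0, -1.0]]
force: [-0.7, 0.2, 4.7]
width: 33.2
grip_force: 30.0
carrier 0.69 18060 x,y,yaw [523.8 -19.1] 76.79 med res 1.71
[108. 136.] 1168 @56 [485.   40.3]
[162. 141.] 1045 @56 [474.9  -6.7]
[246. 252.] 3307 @56 [ 554.5 -112.5]
clock: 42.1
tool_pos: [585.8, 17.0, 189.3]
tcp_rot: [[0.232, 0.973, 0.0], [0.973, -0.232, -0.0], [-0.0, 0.0, -1.0]]
force: [0.1, 0.0, 0.3]
width: 33.4
grip_force: 30.0
shift [ 0.007 -0.023  3.126] norm 3.13 yaw now 76.59 turn -0.001
```

```bash

python3 -m creep '[[[0.005,-0.015,0.7],[0,0,0]],[[0,0,0.9],[0,0,0]],[[0,0,0.7],[0,0,0]],[[0,0,0.4],[0,0,0]],[[0,0,0.22],[0,0,0]],[[0,0,0.1],[0,0,0]],[[0,0,0.05],[0,0,0]],[[0,0,0],[0,0,0]],[[0,0,0],[0,0,0]]]' >/dev/null
python3 ok.py 38 && python3 -m creep '[[[0,0,0],[0,0,0]],[[0,0,0],[0,0,0]],[[0,0,0],[0,0,0]],[[0,0,-0.3],[0,0,0]],[[0,0,-0.7],[0,0,0]],[[0,0,-0.9],[0,0,0]],[[0,0,-0.9],[0,0,0]],[[0,0,-0.3],[0,0,0]],[[0,0,0],[0,0,0]]]' 134
python3 -c "
from h import *
plan([454.5,-213,190],76.5)"
```

```text
CHECK True [-0.6 -0.2  0. ] [585.8  17.4  36.4]
clock: 43.9
tool_pos: [586.2, 17.5, 194.0]
tcp_rot: [[0.233, 0.972, 0.005], [0.973, -0.233, -0.0], [0.001, 0.005, -1.0]]
force: [0.2, -0.1, -0.2]
width: 44.2
grip_force: 0.0
shift [-5.096 -1.488  0.068] norm 5.31 yaw now 76.53 turn 0.004
```

```bash

python3 -m creep '[[[-0.637,-0.186,0],[0,0,0]],[[-0.637,-0.186,0],[0,0,0]],[[-0.637,-0.186,0],[0,0,0]],[[-0.637,-0.186,0],[0,0,0]],[[-0.637,-0.186,0],[0,0,0]],[[-0.637,-0.186,0],[0,0,0]],[[-0.637,-0.186,0],[0,0,0]],[[-0.637,-0.186,0],[0,0,0]],[[0,0,0],[0,0,0]],[[0,0,0],[0,0,0]]]' 107 >/dev/null
python3 -c "
from h import *
s=snapshot('wrist')
for c,a in red(s): print(np.round(c),a,'@56',ray(s,c,56)[:2].round(1))
plan([454.5,-213,32])"
```

```text
[181. 254.] 960 @56 [ 454.  -212.5]
[240. 261.] 882 @56 [ 446.6 -272.1]
shift [-0.005  0.026  3.148] norm 3.15 yaw now 76.51 turn 0
```

```bash

python3 -m creep '[[[-0.005,0.02,0.7],[0,0,0]],[[0,0,0.9],[0,0,0]],[[0,0,0.8],[0,0,0]],[[0,0,0.4],[0,0,0]],[[0,0,0.24],[0,0,0]],[[0,0,0.12],[0,0,0]],[[0,0,0],[0,0,0]],[[0,0,0],[0,0,0]]]' >/dev/null
python3 ok.py 37 && python3 -m creep '[[[0,0,0],[0,0,0]],[[0,0,0],[0,0,0]],[[0,0,0],[0,0,0]],[[0,0,0],[0,0,0]],[[0,0,0],[0,0,0]]]' 255
python3 -m creep '[[[0,0,-0.3],[0,0,0]],[[0,0,-0.8],[0,0,0]],[[0,0,-0.9],[0,0,0]],[[0,0,-0.9],[0,0,0]],[[0.585,0.208,-0.04],[0,0,0]],[[0.585,0.208,-0.04],[0,0,0]],[[0.585,0.208,-0.04],[0,0,0]],[[0.585,0.208,-0.04],[0,0,0]],[[0.585,0.208,-0.04],[0,0,0]]]' >/dev/null
python3 -c "
from h import *
s=snapshot('wrist');b=carrier(s)
for c,a in red(s): print(np.round(c),a,'@56',ray(s,c,56)[:2].round(1))"
python3 -m creep '[[[0.585,0.208,0],[0,0,0]],[[0.585,0.208,0],[0,0,0]],[[0,0,0],[0,0,0]],[[0,0,0],[0,0,0]]]'
python3 -c "
from h import *
plan([573.2,-31,33],76.6)"
```

```text
CHECK True [ 0.3 -0.1  0.8] [ 455.1 -213.5   33.5]
clock: 46.25
tool_pos: [454.6, -213.6, 32.7]
tcp_rot: [[0.233, 0.972, 0.0], [0.972, -0.233, -0.0], [-0.0, 0.001, -1.0]]
force: [-0.2, 0.5, 4.2]
width: 33.4
grip_force: 30.0
carrier 0.86 20285 x,y,yaw [523.2 -20. ] 76.59 med res 1.38
carrier 0.47 5195 x,y,yaw [768.4 -72.3] -2746.92 med res 40.65
[ 60. 156.] 1305 @56 [484.6  40.1]
[ 59. 277.] 1241 @56 [585.2  16.7]
[118. 161.] 1133 @56 [474.3  -7.3]
[247. 252.] 3309 @56 [ 524.2 -145.7]
clock: 47.65
tool_pos: [572.8, -31.3, 187.7]
tcp_rot: [[0.232, 0.973, -0.0], [0.973, -0.232, -0.0], [-0.0, -0.0, -1.0]]
force: [0.3, -0.3, -1.2]
width: 33.3
grip_force: 30.0
shift [0.009 0.008 3.094] norm 3.09 yaw now 76.58 turn -0.002
```

```bash

python3 -m creep '[[[0.005,0.008,0.7],[0,0,0]],[[0,0,0.9],[0,0,0]],[[0,0,0.7],[0,0,0]],[[0,0,0.4],[0,0,0]],[[0,0,0.2],[0,0,0]],[[0,0,0.1],[0,0,0]],[[0,0,0.07],[0,0,0]],[[0,0,0],[0,0,0]],[[0,0,0],[0,0,0]]]' >/dev/null
python3 ok.py 37.5 && python3 -m creep '[[[0,0,0],[0,0,0]],[[0,0,0],[0,0,0]],[[0,0,0],[0,0,0]],[[0,0,-0.3],[0,0,0]],[[0,0,-0.7],[0,0,0]],[[0,0,-0.9],[0,0,0]],[[0,0,-0.9],[0,0,0]],[[0,0,-0.3],[0,0,0]],[[0,0,0],[0,0,0]]]' 134
python3 -c "
from h import *
plan([446.7,-272.7,190],76.5)"
```

```text
CHECK True [-0.5  0.3 -0.5] [573.9 -31.2  34.8]
clock: 49.45
tool_pos: [574.3, -31.2, 192.5]
tcp_rot: [[0.233, 0.972, 0.005], [0.972, -0.233, -0.0], [0.001, 0.005, -1.0]]
force: [0.1, -0.2, -0.8]
width: 44.0
grip_force: 0.0
shift [-5.291 -1.357  0.039] norm 5.46 yaw now 76.53 turn 0.004
```

```bash

python3 -m creep '[[[-0.661,-0.17,0],[0,0,0]],[[-0.661,-0.17,0],[0,0,0]],[[-0.661,-0.17,0],[0,0,0]],[[-0.661,-0.17,0],[0,0,0]],[[-0.661,-0.17,0],[0,0,0]],[[-0.661,-0.17,0],[0,0,0]],[[-0.661,-0.17,0],[0,0,0]],[[-0.661,-0.17,0],[0,0,0]],[[0,0,0],[0,0,0]],[[0,0,0],[0,0,0]]]' 107 >/dev/null
python3 -c "
from h import *
s=snapshot('wrist')
for c,a in red(s): print(np.round(c),a,'@56',ray(s,c,56)[:2].round(1))
plan([446.7,-272.7,32])"
python3 -m creep '[[[0,0.02,0.7],[0,0,0]],[[0,0,0.9],[0,0,0]],[[0,0,0.8],[0,0,0]],[[0,0,0.4],[0,0,0]],[[0,0,0.24],[0,0,0]],[[0,0,0.12],[0,0,0]],[[0,0,0],[0,0,0]],[[0,0,0],[0,0,0]]]' >/dev/null
python3 ok.py 37 && python3 -m creep '[[[0,0,0],[0,0,0]],[[0,0,0],[0,0,0]],[[0,0,0],[0,0,0]],[[0,0,0],[0,0,0]],[[0,0,0],[0,0,0]]]' 255
```

```text
[182. 255.] 963 @56 [ 446.6 -273.5]
[215. 316.] 385 @56 [ 495.8 -317.9]
[240. 258.] 897 @56 [ 436.2 -329.6]
shift [-0.01   0.031  3.115] norm 3.12 yaw now 76.5 turn 0
CHECK True [ 0.2 -0.1 -0.4] [ 447.3 -272.8   32. ]
clock: 51.8
tool_pos: [446.8, -272.8, 31.3]
tcp_rot: [[0.233, 0.972, 0.001], [0.972, -0.233, -0.0], [-0.0, 0.001, -1.0]]
force: [0.3, 1.2, 4.4]
width: 33.7
grip_force: 30.0
```

```bash

python3 -m creep '[[[0,0,-0.3],[0,0,0]],[[0,0,-0.8],[0,0,0]],[[0,0,-0.9],[0,0,0]],[[0,0,-0.9],[0,0,0]],[[0.613,0.191,-0.04],[0,0,0]],[[0.613,0.191,-0.04],[0,0,0]],[[0.613,0.191,-0.04],[0,0,0]],[[0.613,0.191,-0.04],[0,0,0]],[[0.613,0.191,-0.04],[0,0,0]]]' >/dev/null
python3 -c "
from h import *
s=snapshot('wrist');b=carrier(s)
for c,a in red(s): print(np.round(c),a,'@56',ray(s,c,56)[:2].round(1))"
python3 -m creep '[[[0.613,0.191,0],[0,0,0]],[[0.613,0.191,0],[0,0,0]],[[0,0,0],[0,0,0]],[[0,0,0],[0,0,0]]]'
python3 -c "
from h import *
plan([561.8,-79.8,33],76.6)"
```

```text
carrier 0.63 17863 x,y,yaw [523.7 -19.7] 76.27 med res 1.52
[  6. 149.] 419 @56 [482.   29.4]
[  5. 276.] 400 @56 [582.2   5.4]
[ 56. 154.] 1315 @56 [474.1  -7.9]
[ 56. 275.] 1272 @56 [573.4 -31.7]
[249. 252.] 3090 @56 [ 513.3 -198.5]
[337. 268.] 342 @56 [ 506.4 -299.8]
clock: 53.2
tool_pos: [561.5, -79.6, 186.2]
tcp_rot: [[0.232, 0.973, -0.0], [0.973, -0.232, -0.0], [-0.0, -0.0, -1.0]]
force: [-0.6, -1.2, -1.6]
width: 33.4
grip_force: 30.0
shift [-2.000e-03  8.000e-03  3.064e+00] norm 3.06 yaw now 76.59 turn -0.001
```

Good. Place it, then fetch the last pot, near (436,-329.5).

```bash

python3 -m creep '[[[0,0.008,0.7],[0,0,0]],[[0,0,0.9],[0,0,0]],[[0,0,0.7],[0,0,0]],[[0,0,0.4],[0,0,0]],[[0,0,0.2],[0,0,0]],[[0,0,0.1],[0,0,0]],[[0,0,0.06],[0,0,0]],[[0,0,0],[0,0,0]],[[0,0,0],[0,0,0]]]' >/dev/null
python3 ok.py 37 && python3 -m creep '[[[0,0,0],[0,0,0]],[[0,0,0],[0,0,0]],[[0,0,0],[0,0,0]],[[0,0,-0.3],[0,0,0]],[[0,0,-0.7],[0,0,0]],[[0,0,-0.9],[0,0,0]],[[0,0,-0.9],[0,0,0]],[[0,0,-0.3],[0,0,0]],[[0,0,0],[0,0,0]]]' 134
python3 -c "
from h import *
plan([436,-329.7,190],76.5)"
```

```text
CHECK True [ 0.5 -0.3 -0.3] [562.5 -79.9  33.8]
clock: 55.0
tool_pos: [562.9, -79.8, 191.5]
tcp_rot: [[0.233, 0.972, 0.005], [0.972, -0.233, -0.001], [0.0, 0.005, -1.0]]
force: [0.8, -0.4, -0.1]
width: 44.2
grip_force: 0.0
shift [-5.451 -1.305  0.021] norm 5.61 yaw now 76.53 turn 0.003
```

```bash

python3 -m creep '[[[-0.681,-0.163,0],[0,0,0]],[[-0.681,-0.163,0],[0,0,0]],[[-0.681,-0.163,0],[0,0,0]],[[-0.681,-0.163,0],[0,0,0]],[[-0.681,-0.163,0],[0,0,0]],[[-0.681,-0.163,0],[0,0,0]],[[-0.681,-0.163,0],[0,0,0]],[[-0.681,-0.163,0],[0,0,0]],[[0,0,0],[0,0,0]],[[0,0,0],[0,0,0]]]' 107 >/dev/null
python3 -c "
from h import *
s=snapshot('wrist')
for c,a in red(s): print(np.round(c),a,'@56',ray(s,c,56)[:2].round(1))
plan([436,-329.7,32])"
python3 -m creep '[[[0,0.02,0.7],[0,0,0]],[[0,0,0.9],[0,0,0]],[[0,0,0.8],[0,0,0]],[[0,0,0.4],[0,0,0]],[[0,0,0.23],[0,0,0]],[[0,0,0.1],[0,0,0]],[[0,0,0],[0,0,0]],[[0,0,0],[0,0,0]]]' >/dev/null
python3 ok.py 37 && python3 -m creep '[[[0,0,0],[0,0,0]],[[0,0,0],[0,0,0]],[[0,0,0],[0,0,0]],[[0,0,0],[0,0,0]],[[0,0,0],[0,0,0]]]' 255
```

```text
[168. 315.] 747 @56 [ 493.4 -330.5]
[183. 255.] 974 @56 [ 436.1 -330.6]
shift [-0.013  0.027  3.095] norm 3.09 yaw now 76.51 turn 0
CHECK True [-0.7  0.3  0.6] [ 436.8 -329.9   32.6]
clock: 57.35
tool_pos: [436.3, -329.8, 31.7]
tcp_rot: [[0.233, 0.972, 0.0], [0.972, -0.233, -0.0], [-0.0, 0.001, -1.0]]
force: [-0.8, 0.0, 4.8]
width: 33.4
grip_force: 30.0
```

```bash

python3 -m creep '[[[0,0,-0.3],[0,0,0]],[[0,0,-0.8],[0,0,0]],[[0,0,-0.9],[0,0,0]],[[0,0,-0.9],[0,0,0]],[[0.68,-0.099,-0.04],[0,0,0]],[[0.68,-0.099,-0.04],[0,0,0]],[[0.68,-0.099,-0.04],[0,0,0]],[[0.68,-0.099,-0.04],[0,0,0]],[[0.68,-0.099,-0.04],[0,0,0]],[[0.68,-0.099,-0.04],[0,0,0]]]' >/dev/null
python3 -c "
from h import *
s=snapshot('wrist');b=carrier(s)
for c,a in red(s): print(np.round(c),a,'@56',ray(s,c,56)[:2].round(1))"
python3 -m creep '[[[0.68,-0.099,0],[0,0,0]],[[0.68,-0.099,0],[0,0,0]],[[0,0,0],[0,0,0]],[[0,0,0],[0,0,0]]]'
python3 -c "
from h import *
plan([460.9,-55.8,33],76.6)"
```

```text
carrier 0.94 16066 x,y,yaw [520.4 -18.6] 77.73 med res 2.95
[  2. 240.] 133 @56 [479.9  25.9]
[  2. 367.] 89 @56 [581.    1.9]
[ 47. 242.] 1277 @56 [473.   -7.9]
[ 47. 362.] 1338 @56 [572.2 -31.8]
[109. 358.] 1162 @56 [560.6 -81.2]
[249. 252.] 3059 @56 [ 438.2 -189.2]
clock: 58.85
tool_pos: [461.0, -55.9, 188.9]
tcp_rot: [[0.232, 0.973, 0.0], [0.973, -0.232, -0.0], [-0.0, 0.0, -1.0]]
force: [-0.1, 0.1, -1.2]
width: 33.4
grip_force: 30.0
shift [ 2.000e-03 -3.000e-03  3.118e+00] norm 3.12 yaw now 76.6 turn 0.0
```

```bash

python3 -m creep '[[[0,0,0.7],[0,0,0]],[[0,0,0.9],[0,0,0]],[[0,0,0.7],[0,0,0]],[[0,0,0.4],[0,0,0]],[[0,0,0.22],[0,0,0]],[[0,0,0.12],[0,0,0]],[[0,0,0.06],[0,0,0]],[[0,0,0],[0,0,0]],[[0,0,0],[0,0,0]]]' >/dev/null
python3 ok.py 37 && python3 -m creep '[[[0,0,0],[0,0,0]],[[0,0,0],[0,0,0]],[[0,0,0],[0,0,0]],[[0,0,-0.3],[0,0,0]],[[0,0,-0.7],[0,0,0]],[[0,0,-0.9],[0,0,0]],[[0,0,-0.9],[0,0,0]],[[0,0.5,-0.7],[0,0,0]],[[0,0.5,-0.7],[0,0,0]],[[0.3,0.08,-0.7],[0,0,0]],[[0.3,0,-0.5],[0,0,0]],[[0,0,0],[0,0,0]],[[0,0,0],[0,0,0]]]' 134
python3 -c "
from h import *
s=snapshot('wrist');b=carrier(s)
for c,a in red(s): print(np.round(c),a,'@56',ray(s,c,56)[:2].round(1))
plan([523.3,-18.8,130])
save(s,'w14')
T=np.array(s['camera_from_world']);print('cam',-T[:3,:3].T@T[:3,3])
import pickle;pickle.dump({k:s[k] for k in('img','intrinsics','camera_from_world')},open('w14.pkl','wb'))"
```

```text
CHECK True [ 1.1  1.  -0.4] [461.5 -56.   34.3]
clock: 61.05
tool_pos: [520.4, -39.2, 304.1]
tcp_rot: [[0.232, 0.973, 0.001], [0.973, -0.232, -0.0], [0.0, 0.001, -1.0]]
force: [-0.4, -0.5, -0.3]
width: 44.3
grip_force: 0.0
carrier 0.77 8511 x,y,yaw [521.8 -20.2] 76.53 med res 2.76
[ 8. 51.] 710 @56 [338.8 185.6]
[ 20. 499.] 753 @56 [834.1  53.9]
[105. 208.] 569 @56 [483.9  40.3]
[105. 293.] 566 @56 [584.9  16.9]
[145. 210.] 535 @56 [473.8  -7.1]
[145. 292.] 531 @56 [573.1 -30.9]
[185. 212.] 501 @56 [461.9 -56.8]
[184. 291.] 495 @56 [561.6 -80.1]
[337. 283.] 245 @56 [ 503.1 -302.7]
shift [ 0.419 -0.028  3.452] norm 3.48 yaw now 76.52 turn 0
cam [536.21015391  27.36566125 469.5511516 ]
```

All six pots stand in the carrier cells. Before carrying it, one closer look at the bay to refine the dock pose.

```bash

python3 -m creep '[[[0.686,-0.226,0.296],[0,0,0]],[[0.686,-0.226,0.296],[0,0,0]],[[0.686,-0.226,0.296],[0,0,0]],[[0.686,-0.226,0.296],[0,0,0]],[[0.686,-0.226,0.296],[0,0,0]],[[0,0,0],[0,0,-0.477]],[[0,0,0],[0,0,0]],[[0,0,0],[0,0,0]]]'
python3 -c "
from h import *
s=snapshot('wrist')
import pickle;pickle.dump({k:s[k] for k in('img','intrinsics','camera_from_world')},open('w15.pkl','wb'))
print([proj(s,p) for p in ([440,130,0],[620,150,0],[500,330,88])])
for d in spotter.look_for('start_top',s)[:3]: print(d['score'],d['location'],ray(s,d['location'],95))
cv2.imwrite('pics/w15.png',cv2.resize(s['img'][0:220,140:400,::-1],None,fx=2.7,fy=2.7,interpolation=cv2.INTER_CUBIC))"
```

```text
clock: 61.95
tool_pos: [505.4, 140.1, 229.1]
tcp_rot: [[0.165, 0.986, -0.0], [0.986, -0.165, -0.0], [-0.0, -0.0, -1.0]]
force: [-0.6, 0.4, 0.4]
width: 44.2
grip_force: 0.0
[(np.float64(180.31161196512326), np.float64(201.50821543474112)), (np.float64(139.68423901889892), np.float64(345.8017323461612)), (np.float64(-43.64576153559516), np.float64(207.2065377276721))]
0.7 [125.8, 84.6] [365.29098149 215.26050526  95.        ]
```

View pics/w15.png

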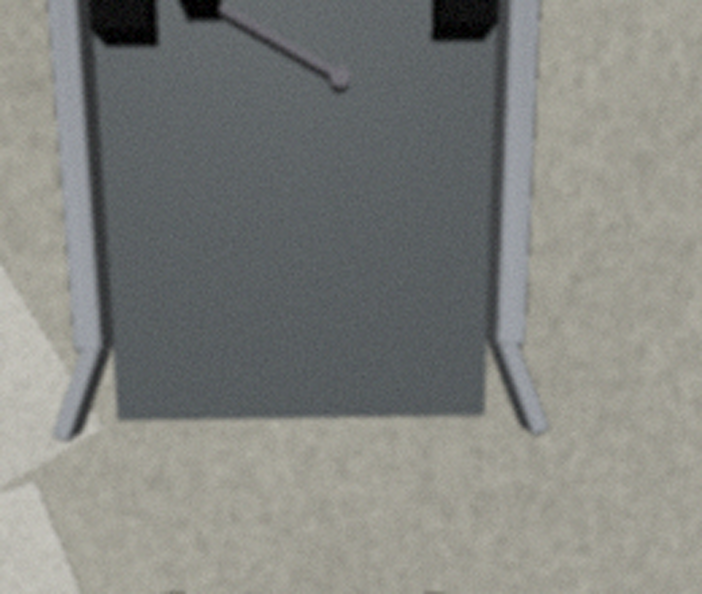

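The bay is nearly square in this view. The rail kinks are at (104,347) and (497,342), the stop fronts at rows 45 and 40, and the lever tip at (341,78). Fitting both views together.

```bash
python3 - <<'E'
import pickle
from h import *
from scipy.optimize import least_squares
np.set_printoptions(precision=2,suppress=True)
A=pickle.load(open('w3.pkl','rb'));B=pickle.load(open('w15.pkl','rb'))
u=lambda c,r:np.array([(r-1.5)/4+45,(c-1.5)/4+175])
v=lambda c,r:np.array([(r+.5)/2.7-.5,(c+.5)/2.7-.5+140])
def f(p,both=True):
    c,n=np.cos(p[2]),np.sin(p[2])
    P=lambda s,x,y,z:np.array(proj(s,[p[0]+c*x-n*y,p[1]+n*x+c*y,z]))
    r=[]
    if both:
        r+=[P(A,-43,81,26)-u(165,477),P(A,-43,-81,26)-u(613,453),P(A,p[3],81,26)-u(132,95),P(A,p[4],-81,26)-u(610,60)]
        r+=[(P(A,77,p[5+i],0)-u(*q)) for i,q in enumerate([(148,141),(213,138),(528,117),(597,111)])]
    r+=[P(B,-43,81,26)-v(104,347),P(B,-43,-81,26)-v(497,342),P(B,p[9],81,26)-v(82,2),P(B,p[10],-81,26)-v(505,2)]
    r+=[(P(B,77,p[11+i],0)-v(*q)) for i,q in enumerate([(107,46),(157,44),(435,40),(485,40)])]
    return np.ravel(r)
x0=[516,227,1.4,85,85,70,50,-50,-70,70,70,70,50,-50,-70]
for k in (True,False):
    o=least_squares(f,x0,kwargs=dict(both=k));print('dock',o.x[:2],np.degrees(o.x[2]),o.fun.reshape(-1,2).tolist() if k else o.fun.reshape(-1,2))
plan([523.2,-19.3,130],76.55)
E
```

```text
dock [516.9  226.65] 81.03156572671332 [[1.9229690587851564, 0.5877280827289155], [0.39969620529680583, 0.9184485395834372], [0.049366681635675036, -0.5140215525033227], [-0.006665569147394024, 0.6384178727808489], [0.08137968521468508, 0.005813757123974028], [-0.3274296763960365, -0.02339152041807324], [-0.7014006060463771, -0.05010795276547242], [-0.43509525211931077, -0.031083152751193666], [0.6502150491113525, -1.2566820803347412], [0.8784410160670859, -0.29335094300597575], [0.11046456003538319, -1.6579494427271868], [0.08541243565470324, 2.0425796063763073], [-0.9221792184561668, -0.011288367505272845], [-0.4081964535917475, -0.004996700396219467], [-0.18709424498408112, -0.002290201660400726], [-0.41374124497577647, -0.005064620057680713]]
dock [517.27 226.48] 81.27447460208474 [[ 1.06 -0.71]
 [ 0.65  0.24]
 [ 0.11 -1.63]
 [ 0.08  2.08]
 [-0.49 -0.01]
 [-0.06 -0.  ]
 [-0.32 -0.01]
 [-0.63 -0.01]]
shift [-3.08  0.87  1.99] norm 3.77 yaw now 80.48 turn 0.457
```

```bash

python3 -m creep '[[[-0.616,0.174,0],[0,0,0]],[[-0.616,0.174,0],[0,0,0]],[[-0.616,0.174,0],[0,0,0]],[[-0.616,0.174,0],[0,0,0]],[[-0.616,0.174,0],[0,0,0]],[[0,0,0],[0,0,0.457]],[[0,0,0.8],[0,0,0]],[[0,0,0.8],[0,0,0]],[[0,0,0.5],[0,0,0]],[[0,0,0],[0,0,0]],[[0,0,0],[0,0,0]]]' 172
python3 -c "
from h import *
plan([523.2,-19.3,58],76.55)
s=snapshot('wrist')
for d in spotter.look_for('carrier_grip',s)[:2]: print(d['score'],d['location'])
for c,a in red(s): print(np.round(c),a,'@56',ray(s,c,56)[:2].round(1))
m=(s['img'].max(2)<40);print('projected handle top ends',[proj(s,[523.2+k*.2326,-19.3+k*.9726,84]) for k in(-40,40)])
r=int(proj(s,[523.2+32*.2326,-19.3+32*.9726,84])[0]);c=np.where(m[r,200:310])[0]+200;print(r,c.min() if len(c) else None,c.max() if len(c) else None, proj(s,[523.2+32*.2326,-19.3+32*.9726,84])[1])"
```

```text
clock: 63.15
tool_pos: [523.5, -18.9, 125.4]
tcp_rot: [[0.231, 0.973, 0.0], [0.973, -0.231, -0.0], [0.0, 0.0, -1.0]]
force: [0.3, 0.4, 0.4]
width: 29.8
grip_force: 0.0
shift [-0.01  -0.005  1.348] norm 1.35 yaw now 76.63 turn 0.009
0.74 [163.9, 254.1]
[133. 324.] 1745 @56 [584.6  17.5]
[134. 179.] 1745 @56 [484.5  40.7]
[199. 184.] 1553 @56 [474.4  -6. ]
[199. 320.] 1557 @56 [572.8 -29.7]
projected handle top ends [(np.float64(267.94445788116064), np.float64(252.08604780513457)), (np.float64(152.78248070653646), np.float64(252.022037289024))]
165 243 258 252.02898000436343
```

```bash

python3 -m creep '[[[-0.01,-0.02,0.6],[0,0,0]],[[0,0,0.45],[0,0,0]],[[0,0,0.2],[0,0,0]],[[0,0,0.08],[0,0,0]],[[0,0,0],[0,0,0]],[[0,0,0],[0,0,0]]]'
python3 -m creep '[[[0,0,0],[0,0,0]],[[0,0,0],[0,0,0]],[[0,0,0],[0,0,0]],[[0,0,0],[0,0,0]],[[0,0,0],[0,0,0]]]' 255
python3 -m creep '[[[0,0,-0.05],[0,0,0]],[[0,0,-0.1],[0,0,0]],[[0,0,-0.2],[0,0,0]],[[0,0,-0.25],[0,0,0]],[[0,0,-0.25],[0,0,0]],[[0,0,-0.15],[0,0,0]],[[0,0,0],[0,0,0]],[[0,0,0],[0,0,0]]]'
python3 -c "
from h import *
plan([516.9-35*.1556,226.7-35*.9878,105],81.05)"
```

```text
clock: 63.85
tool_pos: [523.0, -18.7, 59.2]
tcp_rot: [[0.23, 0.973, 0.002], [0.973, -0.23, -0.0], [0.0, 0.002, -1.0]]
force: [0.9, 0.6, 0.0]
width: 30.3
grip_force: 0.0
clock: 64.35
tool_pos: [522.5, -18.7, 58.2]
tcp_rot: [[0.23, 0.973, 0.001], [0.973, -0.23, -0.0], [0.0, 0.001, -1.0]]
force: [-1.1, 0.5, 5.7]
width: 11.8
grip_force: 30.0
clock: 65.15
tool_pos: [522.2, -18.6, 107.8]
tcp_rot: [[0.23, 0.973, 0.0], [0.973, -0.23, -0.0], [-0.0, 0.0, -1.0]]
force: [0.3, 0.2, -7.8]
width: 11.7
grip_force: 30.0
shift [ 4.053 -1.179  0.055] norm 4.22 yaw now 76.7 turn -0.506
```

```bash

python3 -m creep '[[[0.1,-0.029,0],[0,0,0]],[[0.2,-0.058,0],[0,0,0]],[[0.34,-0.099,0],[0,0,0]],[[0.34,-0.099,0],[0,0,0]],[[0.34,-0.099,0],[0,0,0]],[[0.34,-0.099,0],[0,0,0]],[[0.34,-0.099,0],[0,0,0]],[[0.34,-0.099,0],[0,0,0]],[[0.34,-0.099,0],[0,0,0]],[[0.34,-0.099,0],[0,0,0]],[[0.34,-0.099,0],[0,0,0]],[[0.34,-0.099,0],[0,0,0]],[[0.2,-0.058,0],[0,0,0]],[[0.15,-0.044,0],[0,0,0]],[[0,0,0],[0,0,-0.17]],[[0,0,0],[0,0,-0.17]],[[0,0,0],[0,0,-0.166]],[[0,0,0],[0,0,0]],[[0,0,0],[0,0,0]]]'
python3 -c "
from h import *
plan([516.9-35*.1556,226.7-35*.9878,60],81.05)
s=snapshot('wrist')
for n in ('switch_tip','start_top','reader'):
  for d in spotter.look_for(n,s)[:2]: print(n,d['score'],d['location'],ray(s,d['location'],14)[:2],ray(s,d['location'],98)[:2])
h=s['img'];print(h.shape);save(s,'w16')
for r in range(60,200,20): print(r,[int(x) for x in h[r,80:430:6].mean(1)])"
```

```text
clock: 67.05
tool_pos: [511.5, 191.6, 107.9]
tcp_rot: [[0.156, 0.988, 0.0], [0.988, -0.156, -0.0], [-0.0, 0.0, -1.0]]
force: [0.3, 0.9, -7.4]
width: 11.8
grip_force: 30.0
shift [ 0.01  -0.003  0.957] norm 0.96 yaw now 81.01 turn -0.005
switch_tip 0.6 [54.2, 249.7] [526.17818598 295.77774483] [524.9354134  283.91697825]
reader 0.83 [42.0, 254.5] [530.97805454 303.45430617] [528.18084797 289.10749069]
(384, 512, 3)
60 [193, 193, 195, 196, 192, 193, 195, 194, 195, 195, 77, 76, 128, 123, 128, 127, 128, 135, 130, 124, 126, 129, 134, 133, 137, 129, 132, 129, 130, 109, 129, 146, 130, 126, 133, 132, 125, 130, 123, 128, 124, 123, 120, 122, 122, 123, 107, 89, 193, 195, 189, 198, 204, 196, 201, 200, 205, 199, 199]
80 [195, 202, 198, 198, 195, 197, 190, 196, 200, 199, 85, 76, 126, 123, 127, 127, 119, 128, 127, 126, 127, 130, 128, 125, 129, 131, 132, 129, 123, 128, 130, 128, 124, 127, 126, 125, 119, 127, 125, 125, 121, 122, 123, 124, 126, 123, 93, 93, 197, 194, 184, 204, 201, 198, 205, 191, 199, 199, 195]
100 [193, 195, 193, 202, 206, 200, 195, 194, 196, 75, 89, 195, 198, 202, 198, 198, 197, 197,
[... 634 characters left out ...]
, 193, 199, 202, 198, 202, 197, 204, 152, 78, 58, 80, 75, 80, 76, 80, 74, 74, 77, 74, 75, 88, 196, 198, 193, 197, 196, 186, 198]
160 [229, 232, 228, 233, 195, 204, 208, 208, 81, 83, 77, 76, 80, 79, 78, 77, 76, 38, 182, 202, 197, 199, 202, 200, 199, 196, 196, 159, 13, 0, 10, 194, 198, 202, 197, 205, 193, 199, 204, 198, 169, 56, 80, 75, 69, 74, 78, 71, 79, 79, 83, 203, 201, 194, 190, 204, 196, 202, 192]
180 [230, 227, 224, 228, 231, 226, 197, 198, 202, 197, 159, 163, 196, 197, 198, 195, 197, 199, 206, 197, 196, 191, 200, 195, 195, 194, 201, 21, 16, 12, 19, 136, 195, 203, 199, 202, 198, 196, 197, 198, 197, 198, 197, 196, 197, 200, 192, 167, 198, 198, 188, 193, 191, 197, 194, 188, 196, 198, 189]
```

```bash
python3 -c "
from h import *
s=snapshot('wrist');g=cv2.GaussianBlur(s['img'],(3,3),0).astype(int).mean(2)
p=telemetry.state()['tool_pos'];R=telemetry.state()['tcp_rot']
for r in (50,60,70,80,88):
  a=g[r,120:170];b=g[r,340:390]
  L1=120+np.where(a<105)[0].min();L0=120+np.where(a<105)[0].max()
  R0=340+np.where(b<105)[0].min();R1=340+np.where(b<105)[0].max()
  lat=lambda c,z:round(float((ray(s,(r,c),z)-p)@R[:,1]),1)
  print(r,(L1,L0,R0,R1),'base',lat(L0+.5,0),lat(R0-.5,0),'top',lat(L1-.5,26),lat(R1+.5,26))"
```

```text
50 (np.int64(138), np.int64(146), np.int64(357), np.int64(365)) base -81.9 80.9 top -80.4 79.5
60 (np.int64(139), np.int64(147), np.int64(357), np.int64(364)) base -81.7 81.4 top -80.3 79.4
70 (np.int64(139), np.int64(148), np.int64(356), np.int64(363)) base -81.5 81.2 top -80.9 79.2
80 (np.int64(140), np.int64(149), np.int64(355), np.int64(363)) base -81.3 81.0 top -80.8 79.8
88 (np.int64(141), np.int64(149), np.int64(355), np.int64(362)) base -81.8 81.5 top -80.5 79.5
```

```bash

python3 -m creep '[[[0,0,0.3],[0,0,0]],[[0,0,0.3],[0,0,0]],[[0,0,0.2],[0,0,0]],[[0,0,0.1],[0,0,0]],[[0,0,0.05],[0,0,0]],[[0,0,0],[0,0,0]],[[0,0,0],[0,0,0]]]'
python3 -m creep '[[[0,0,0.015],[0,0,0]],[[0,0,0.01],[0,0,0]],[[0,0,0],[0,0,0]],[[0,0,0],[0,0,0]]]'
```

```text
clock: 68.0
tool_pos: [511.7, 192.1, 60.8]
tcp_rot: [[0.156, 0.988, 0.001], [0.988, -0.156, 0.0], [0.0, 0.001, -1.0]]
force: [0.1, 0.1, -8.0]
width: 11.9
grip_force: 30.0
clock: 68.4
tool_pos: [511.5, 192.0, 59.2]
tcp_rot: [[0.156, 0.988, 0.0], [0.988, -0.156, 0.0], [0.0, 0.0, -1.0]]
force: [-0.1, 1.2, -8.0]
width: 12.1
grip_force: 30.0
```

Hovering about 1 mm above the bench. Sliding in towards the stops.

```bash

python3 -m creep '[[[0.1,0,0.008],[0,0,0]],[[0.15,0,0],[0,0,0]],[[0.15,0,0],[0,0,0]],[[0.1,0,0],[0,0,0]],[[0.06,0,0],[0,0,0]],[[0.04,0,0],[0,0,0]],[[0,0,0],[0,0,0]],[[0,0,0],[0,0,0]]]'
python3 -m creep '[[[0.04,0,0],[0,0,0]],[[0.04,0,0],[0,0,0]],[[0,0,0],[0,0,0]],[[0,0,0],[0,0,0]]]'
```

```text
clock: 69.2
tool_pos: [516.1, 221.5, 58.7]
tcp_rot: [[0.156, 0.988, -0.0], [0.988, -0.156, -0.0], [-0.0, -0.0, -1.0]]
force: [-0.7, -0.5, -7.7]
width: 11.8
grip_force: 30.0
clock: 69.6
tool_pos: [516.8, 225.6, 58.7]
tcp_rot: [[0.155, 0.988, 0.0], [0.988, -0.155, -0.0], [-0.0, 0.0, -1.0]]
force: [0.4, -1.1, -7.6]
width: 12.0
grip_force: 30.0
```

```bash

python3 -m creep '[[[0.03,0,0.01],[0,0,0]],[[0.02,0,0],[0,0,0]],[[0,0,0],[0,0,0]],[[0,0,0],[0,0,0]]]'
python3 -m creep '[[[0.02,0,0.005],[0,0,0]],[[0.02,0,0],[0,0,0]],[[0,0,0],[0,0,0]],[[0,0,0],[0,0,0]]]'
python3 -m creep '[[[0.02,0,0],[0,0,0]],[[0.02,0,0],[0,0,0]],[[0,0,0],[0,0,0]],[[0,0,0],[0,0,0]]]'
```

```text
clock: 70.0
tool_pos: [517.1, 226.3, 58.7]
tcp_rot: [[0.156, 0.988, -0.001], [0.988, -0.156, -0.004], [-0.004, -0.0, -1.0]]
force: [-6.7, -18.6, 3.7]
width: 11.7
grip_force: 30.0
clock: 70.4
tool_pos: [517.1, 226.6, 59.1]
tcp_rot: [[0.156, 0.988, -0.002], [0.988, -0.156, -0.007], [-0.007, -0.0, -1.0]]
force: [-12.8, -34.9, 16.2]
width: 12.2
grip_force: 30.0
clock: 70.8
tool_pos: [517.4, 228.2, 59.5]
tcp_rot: [[0.156, 0.988, -0.002], [0.988, -0.156, -0.008], [-0.008, -0.001, -1.0]]
force: [-16.7, -39.0, 21.6]
width: 11.7
grip_force: 30.0
```

Contact with the stops is where it should be. Relieve the push, release and lift.

```bash

python3 -m creep '[[[-0.05,0,0],[0,0,0]],[[0,0,0],[0,0,0]],[[0,0,0],[0,0,0]]]'
python3 -m creep '[[[0,0,0],[0,0,0]],[[0,0,0],[0,0,0]],[[0,0,0],[0,0,0]],[[0,0,-0.3],[0,0,0]],[[0,0,-0.6],[0,0,0]],[[0,0,-0.9],[0,0,0]],[[-0.6,0,-0.7],[0,0,0]],[[-0.8,0,-0.2],[0,0,0]],[[0,0,0],[0,0,0]],[[0,0,0],[0,0,0]]]' 172
python3 -c "
from h import *
s=snapshot('wrist');b=carrier(s);save(s,'w17')
P=[]
for c,a in red(s):
  q=ray(s,c,56)[:2];print(np.round(c),a,q.round(1))
  if a<2000 and abs(q[0]-517)<80 and abs(q[1]-227)<80:P.append(q)
print(len(P),np.mean(P,0))
for n in ('switch','switch_tip','start_top'):
  for d in spotter.look_for(n,s)[:2]: print(n,d['score'],d['location'],ray(s,d['location'],14)[:2])
print('tip if at stop',proj(s,[516.9+77*.156,226.7+77*.988,14]))"
```

```text
clock: 71.1
tool_pos: [517.3, 227.8, 59.0]
tcp_rot: [[0.156, 0.988, -0.001], [0.988, -0.156, -0.003], [-0.003, 0.0, -1.0]]
force: [-7.9, -20.6, 9.2]
width: 12.0
grip_force: 30.0
clock: 72.1
tool_pos: [506.7, 160.1, 194.2]
tcp_rot: [[0.157, 0.988, 0.002], [0.988, -0.157, 0.001], [0.001, 0.002, -1.0]]
force: [0.9, 0.5, -0.4]
width: 30.3
grip_force: 0.0
carrier 0.63 2068 x,y,yaw [838.5  50.1] 10752.76 med res 6.69
carrier 0.6 16164 x,y,yaw [517.2 224.4] 81.2 med res 3.97
[ 51. 192.] 1265 [473.6 280.9]
[ 50. 312.] 1267 [576.1 265.8]
[109. 196.] 1075 [467.1 232.8]
[108. 310.] 1085 [568.3 217.2]
[145.  71.] 2590 [346.7 219.3]
[164. 308.] 975 [560.8 167.2]
[165. 199.] 972 [459.6 182. ]
6 [517.58099165 224.32189498]
switch 0.93 [18.2, 254.4] [532.5530042 307.785045 ]
switch_tip 0.79 [19.3, 256.1] [534.01405027 306.5758773 ]
switch_tip 0.69 [24.9, 246.4] [524.01392435 303.19036809]
tip if at stop (np.float64(24.485793171701157), np.float64(251.4844882077301))
```

The carrier is home: six lids are centred and the lever tip is at the stop line. Next, locate the start button.

```bash
python3 -c "
from h import *
t=snapshot('top')
for n in ('start_top','start'):
  for d in spotter.regions_of(n,t)[:3]: print(n,d['score'],d['location'],d['pixels'].sum(),ray(t,d['location'],98))
print('eye',ray(t,(306/1.5,133/1.5),98))
t=snapshot('scene')
for d in spotter.look_for('start_top',t)[:3]: print(d['score'],d['location'],ray(t,d['location'],98))
print('eye',ray(t,(266/1.5,613/1.5),98))
plan([500,330,230])"
```

```text
start_top 0.53 [203.0, 87.4] 112 [506.6845578  397.41546809  98.        ]
eye [504.53499376 394.02147742  98.        ]
eye [508.19916999 394.47868843  98.        ]
shift [ 3.326 -0.653 -0.746] norm 3.47 yaw now 81.08 turn 0
```

```bash

python3 -m creep '[[[0.1,-0.12,-0.4],[0,0,0]],[[0.8,-0.12,-0.3],[0,0,0]],[[0.8,-0.12,0],[0,0,0]],[[0.8,-0.12,0],[0,0,0]],[[0.7,-0.12,0],[0,0,0]],[[0,0,0],[0,0,0]],[[0,0,0],[0,0,0]]]' 255 
cat > b.py <<'E'
from h import *
s=snapshot('wrist')
for d in spotter.regions_of('start_top',s)[:2]:
    m=d['pixels'];r=cv2.minAreaRect(np.argwhere(m)[:,::-1].astype(np.float32));print(d['score'],d['location'],m.sum(),r,[ray(s,d['location'],z).round(1) for z in(88,100)])
g=s['img'].mean(2);print('dark blob'); 
n,l,st,c=cv2.connectedComponentsWithStats((g<75).astype(np.uint8))
for i in range(1,n):
    if 150<st[i][4]<6000: print(c[i][::-1].round(1),st[i].tolist(),ray(s,c[i][::-1],98)[:2].round(1))
E
python3 b.py
```

```text
clock: 73.3
tool_pos: [501.5, 323.5, 227.5]
tcp_rot: [[0.154, 0.988, -0.001], [0.988, -0.154, -0.001], [-0.001, -0.001, -1.0]]
force: [-1.0, -0.1, 0.3]
width: 0.3
grip_force: 0.0
0.67 [104.8, 248.0] 883 ((246.0, 103.0), (32.0, 32.0), 90.0) [array([508.3, 392.3,  88. ]), array([508.4, 392.3, 100. ])]
dark blob
[6.9 5.6] [0, 0, 16, 20, 201] [326.1 499.1]
[ 73.1 474.5] [459, 53, 33, 50, 899] [702.7 388. ]
[ 99.6 352. ] [313, 68, 82, 69, 1328] [598.1 382.6]
[102.8 246.4] [222, 78, 49, 51, 1141] [507.3 394.2]
[153.4 459.3] [446, 129, 37, 62, 877] [689.8 320.8]
[210.1 232.2] [219, 197, 28, 28, 601] [478.5 299.7]
[211.2 328. ] [311, 196, 35, 32, 801] [567.5 284.6]
```

```bash

python3 -m creep '[[[0.7,-0.048,0],[0,0,0]],[[0.7,-0.049,0],[0,0,0]],[[0,0,0.8],[0,0,0]],[[0,0,0.7],[0,0,0]],[[0,0,0.4],[0,0,0]],[[0,0,0.25],[0,0,0]],[[0,0,0],[0,0,0]],[[0,0,0],[0,0,0]]]'
python3 -m creep '[[[0,0,0.06],[0,0,0]],[[0,0,0.06],[0,0,0]],[[0,0,0],[0,0,0]],[[0,0,0],[0,0,0]]]'
python3 -m creep '[[[0,0,0.04],[0,0,0]],[[0,0,0.04],[0,0,0]],[[0,0,0],[0,0,0]],[[0,0,0],[0,0,0]]]'
```

```text
clock: 74.2
tool_pos: [508.4, 392.8, 121.8]
tcp_rot: [[0.156, 0.988, 0.001], [0.988, -0.156, 0.001], [0.001, 0.001, -1.0]]
force: [0.9, 0.2, 0.6]
width: 0.5
grip_force: 0.0
clock: 74.6
tool_pos: [507.9, 393.1, 114.6]
tcp_rot: [[0.155, 0.988, 0.0], [0.988, -0.155, 0.0], [0.0, 0.0, -1.0]]
force: [0.1, 0.1, 0.5]
width: 0.5
grip_force: 0.0
clock: 75.0
tool_pos: [507.8, 393.0, 110.4]
tcp_rot: [[0.156, 0.988, -0.0], [0.988, -0.156, -0.0], [-0.0, -0.0, -1.0]]
force: [-0.1, -0.2, 0.7]
width: 0.4
grip_force: 0.0
```

```bash

for i in 1; do :; done
python3 -m creep '[[[0,0,0.05],[0,0,0]],[[0,0,0.05],[0,0,0]],[[0,0,0],[0,0,0]]]' | grep -E 'tool_pos|force:'
python3 -m creep '[[[0,0,0.04],[0,0,0]],[[0,0,0],[0,0,0]],[[0,0,0],[0,0,0]]]' | grep -E 'tool_pos|force:'
python3 -m creep '[[[0,0,0.04],[0,0,0]],[[0,0,0],[0,0,0]],[[0,0,0],[0,0,0]]]' | grep -E 'tool_pos|force:'
```

```text
tool_pos: [507.9, 393.0, 105.3]
force: [-1.7, -0.3, 3.0]
grip_force: 2.1
tool_pos: [508.0, 393.1, 104.2]
force: [-2.4, -1.8, 8.9]
grip_force: 4.6
tool_pos: [508.1, 393.2, 103.9]
force: [-8.7, -5.5, 24.4]
grip_force: 12.0
```

```bash

python3 -m creep '[[[0,0,-0.04],[0,0,0]],[[0,0,0],[0,0,0]],[[0,0,0],[0,0,0]]]' | grep -E 'tool_pos|force:'
python3 -m creep '[[[0,0,-0.05],[0,0,0]],[[0,0,0],[0,0,0]],[[0,0,0],[0,0,0]]]' | grep -E 'tool_pos|force:'
python3 -m creep '[[[0,0,-0.05],[0,0,0]],[[0,0,0],[0,0,0]],[[0,0,0],[0,0,0]]]' | grep -E 'tool_pos|force:'
python3 -m creep '[[[0,0,-0.05],[0,0,0]],[[0,0,0],[0,0,0]],[[0,0,0],[0,0,0]]]' | grep -E 'tool_pos|force:'
```

```text
tool_pos: [508.0, 393.1, 104.2]
force: [-2.3, -1.9, 8.3]
grip_force: 4.6
tool_pos: [507.9, 393.1, 105.9]
force: [0.3, 1.1, 2.5]
grip_force: 1.9
tool_pos: [507.9, 393.0, 108.4]
force: [1.6, 0.9, 2.2]
grip_force: 1.2
tool_pos: [507.7, 392.9, 110.7]
force: [-0.1, 0.8, 0.2]
grip_force: 0.0
```

The button followed its full 6 mm travel, from about 110 down to 104 mm. Retreat and check everything before handing in.

```bash

python3 -m creep '[[[0,0,-0.6],[0,0,0]],[[0,0,-0.9],[0,0,0]],[[0,0,-0.9],[0,0,0]],[[-0.8,0,-0.5],[0,0,0]],[[-0.9,0,-0.3],[0,0,0]],[[-0.9,0,-0.3],[0,0,0]],[[-0.9,0,0],[0,0,0]],[[-0.8,0,0],[0,0,0]],[[0,0,0],[0,0,0]],[[0,0,0],[0,0,0]]]' 
python3 -c "
from h import *
s=snapshot('wrist');carrier(s)
for c,a in red(s): print(np.round(c),a,ray(s,c,56)[:2].round(1))
for n in ('switch_tip','block_mid'):
  for d in spotter.look_for(n,s)[:2]: print(n,d['score'],d['location'],ray(s,d['location'],14)[:2])
t=snapshot('top')
for n,z in [('block_mid',40),('spare_lid_center',16),('beaker',75),('wash_bottle',150),('big_cap',16),('pipette',10)]:
  for d in spotter.look_for(n,t)[:2]: print(n,round(d['score'],2),ray(t,d['location'],z)[:2].round(1))
# stop/leading edge profile along the bay axis
e=np.array([.156,.988]);k=np.array([.988,-.156])
for lat in(-60,-20,20,60):
  print(lat,[int(s['img'][tuple(int(round(v)) for v in proj(s,[*(np.array([516.9,226.7])+e*x+k*lat),22]))].mean()) for x in range(60,96,3)])"
```

```text
clock: 78.1
tool_pos: [474.4, 180.2, 286.1]
tcp_rot: [[0.157, 0.988, 0.0], [0.988, -0.157, 0.0], [0.0, 0.0, -1.0]]
force: [-0.1, -0.6, -0.0]
width: 0.8
grip_force: 0.0
carrier 0.81 10184 x,y,yaw [515.8 225.2] 80.85 med res 1.91
carrier 0.55 2731 x,y,yaw [737.3 -10.2] 271.52 med res 7.46
[ 78. 237.] 653 [473.1 281. ]
[ 77. 328.] 710 [575.8 265.9]
[120. 326.] 643 [568.1 217.3]
[121. 239.] 583 [466.4 232.9]
[148. 135.] 1546 [338.2 220.8]
[164. 240.] 561 [458.8 182.2]
[163. 324.] 582 [560.3 167.3]
switch_tip 0.72 [49.0, 286.1] [537.39363853 308.3353774 ]
block_mid 0.57 [113.7, 278.1] [516.66857065 232.42642894]
block_mid 0.55 [ 464.3 -152.3]
spare_lid_center 0.6 [ 495.8 -337.3]
beaker 0.88 [746.8 -64.4]
wash_bottle 0.78 [731.3  42.4]
pipette 0.7 [ 699.9 -349.4]
-60 [65, 67, 110, 125, 154, 116, 17, 18, 18, 14, 10, 24]
-20 [168, 164, 163, 163, 158, 148, 98, 71, 111, 106, 104, 56]
20 [160, 159, 161, 159, 158, 150, 101, 116, 100, 99, 105, 59]
60 [60, 59, 67, 105, 131, 148, 17, 24, 14, 23, 19, 16]
```

```bash
python3 -c "
from bench import robot
print(robot.close_job())"
```

```text
the job is handed in; nothing more can be done
None
```

The job is handed in at about 78 s and no verdict came back: the block is in the bin, all six pots are upright in the carrier, the carrier is home against the stops, and the start button was pressed fully and released; one pot fell when the carrier was knocked, and I stood it back up and placed it.

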